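# Nip up the die-holder nut with the ratchet wrench

## Robot

A 6-joint arm with a two-finger parallel gripper is mounted at the origin on the work surface. World frame = base frame: x ahead of the robot, y to its left, z up, the work surface at z = 0. Lengths are in m, angles in degrees, forces in N, time in s.
With the tool pointing down it reaches from about 0.4 to 0.825 m from the base axis. Payload 7 kg.
Tool frame: the origin (TCP) lies on the centre line of the jaws, within the pads' length; the fingertips stand 11 mm ahead of it and the grasp point (between the pads) lies 8 mm behind it; z points along the fingers, y is the direction in which the jaws open and shut (so a half turn about z gives the same grasp; the last joint's range is limited). The gripper opens to 88 mm and grips with 3 to 60 N. Pads are 19 mm wide; open, the fingers measure 130 mm over their backs; the gripper's body (78 mm by 193 mm) begins 47 mm behind the grasp point.
Start: joints at [81.538, 20.546, 0.682, 0, -70.136, -16.507], TCP at [0.285, 0.612, 0.206] pointing down, gripper open.
Joint ranges: [-176.03, 176.03], [-82.01, 121.73], [-58.28, 71.71], [-173.87, 95.51], [-174.79, -0.11], [-173.66, 173.66]. Speed limits (degrees/s): [136.94, 136.94, 172.46, 180, 180, 180].

## Interface

Orientations are given as [roll, pitch, yaw] about the fixed x, y, z axes, in that order (R = Rz(yaw) Ry(pitch) Rx(roll)).
In Python, from plant import ctrl, cams, order gives the robot as it stands.
- The arm moves only by the tool jog_arm, never from a script. Its argument "motion" is a list of rows, each an object with "offset": the shift along the tool's x, y, z in mm, a list of three; "roll": the turn about the tool's z in rad; "hand": the finger opening in mm, from 0 to 87.6. A call has 1 to 20 rows; each row is the pose to reach, as a shift and turn from the pose commanded when the call began, along the tool's axes at that moment; what a row does not reach only later rows make up. A row lasts 1/12 s, in which the tool goes at most 41.7 mm and 7.16 degrees, less where a joint would pass 70% of its speed; a pose out of reach is approached as far as the arm can. A call with a gripper value outside its range is refused whole. The fingers move at their own pace and stop on an object; the grip force is fixed at half the most. Time passes only in rows, so rows that repeat a pose let the fingers close. It gives the time, the measured TCP pose, the force and the opening at its end, in the units of the state.
- ctrl.get_obs(): the state, without advancing time (a new reading comes with each control period).
- cams.snapshot(name): name is "scene" or "top" or "wrist"; returns a dict with "img" (400x640x3 uint8, red, green, blue), "K" (3x3 intrinsics, pixels), "D" ([k1, k2, p1, p2, k3] as OpenCV has them; the pictures are not rectified), "cam_to_world" (4x4, takes a point from camera to world coordinates); the wrist camera has in their place "T_tool_cam" (4x4, takes a point from camera to tool coordinates, whose origin is the TCP and whose axes are the flange's). Camera axes: x right, y down, z forward; pixel columns grow to the right and rows downward; lengths in m; the calibration is good to about 2 mm. A picture is of the moment at which its call begins: read the wrist's pose just before it. There is no depth.
- order.close_job(): hands the job in, once; it reports no verdict.
The state is a dict: "clock": time; "joint_pos": joint angles; "qvel": joint speeds; "tau": joint torques, N m; "tool_pos": TCP position; "orientation": TCP orientation; "force": force on the tool from outside, world axes, zero at the start; "moment": the same for the moment, N m; "opening": finger opening in m.
Only numpy, scipy, OpenCV 4.12 (cv2) and the standard library are available. Lean on these libraries where they do the work, as an engineer would, in place of code of your own. Each camera call takes 0.05 s, during which the arm holds its last target. There are 200 camera calls.

## Task

Take the orange-handled ratchet ring wrench from the black rubber mat, set its ring fully down over the square brass clamp nut of the die holder, and swing it back and forth between the two brass posts, without taking it off, until the nut bites and is tight to about 1 N m; do not strain it beyond 1.5 N m. Then lift the wrench off and lay it gently back on the mat, leaving the other things on the bench undisturbed.

Things in the scene. Friction and masses are not known exactly. Their poses are not given: they have to be found in the camera images.
- wrench_grip (a point): Ratchet ring wrench, 0.36 kg, lying flat: centre of its orange handle grip, a straight bar 70 mm long, 20 wide, 22 high (this point is 11 mm above the wrench's underside). x points along the wrench from handle to ring, z up; the ring's axis lies 90 mm ahead along x. The neck is 14 mm wide. Both wrench entries read None while it is held.
- wrench_ring (a point): Centre of the wrench's ring, at its underside; axes as wrench_grip. Ring 18 mm high, 56 mm across, square through hole, 21.2 mm wide. How the hole stands to the nut is not given: if the ring stops on top of the nut, turn the wrench a few degrees and try again; it fits somewhere in the handle's sector. It drives clockwise seen from above, 16 clicks a turn, and slips freely the other way.
- nut_seat (a point): On the axis of the square brass clamp nut, on its washer, 40 mm above the bench: the ring's underside comes down to here when seated. The nut is 20 mm square, 16 mm high with a 4 mm chamfer on top; a 14 mm stud stands 24 mm above this point. Ring and nut have about 7 degrees of play. Axes as the holder's, z up.
- holder: Grey die holder fixed to the bench, origin under the nut's axis. Base 20 mm high, reaching 55 mm to -x, 91 to +x, 90 to each side; strap 36 high, rear fence 42 high. -x (to the robot) is the middle of the sector open to the handle: two brass posts, 12 mm thick, top 78 mm up, stand 45 mm from the axis, 57 degrees either side of -x, so the handle swings 38 degrees either side.
- nut (a joint): Turn of the nut, rad, growing clockwise seen from above (tightening). Starts between 0 and 0.9; it runs with about 0.4 N m of friction and bites at 2.20, where it stops.
- bite (a joint): Elastic give of stud and clamp under the wrench's torque, rad, clockwise positive: 0.1 rad per N m (so 0.04 while the nut is run, 0.10 when it is tightened to 1 N m). Springs back when the load is taken off.
- mat: Black rubber tool mat fixed to the bench, 260 (x) by 140 (y) by 4 mm, origin at the centre of its underside; on the left or the right of the bench. The wrench starts on it and goes back on it.
- cone_red: Bystander: red thread cone, 68 mm wide, 140 mm high, origin under its centre.
- cone_blue: Bystander: blue thread cone, 68 mm wide, 140 mm high, origin under its centre.
- rivet_jar: Bystander: amber jar with steel cap, 68 mm wide, 85 mm high, origin under its centre.
- mallet: Bystander: mallet lying flat, 220 mm long along its x, 75 mm wide at its white head, 44 mm high, origin on the bench near its middle.
- shears: Bystander: shears with black handles lying flat, about 210 mm long along x, 80 mm wide and 10 mm high, origin near the pivot.
- awl: Bystander: wooden-handled awl lying flat, 150 mm long along x.
- spool_green: Bystander: green spool, 44 mm wide, 46 mm high, standing in the wooden tray (240 by 140 by 45 mm) on the side of the bench opposite the mat.
- die_small: Bystander: small round steel cutting die, 57 mm wide, 22 mm high, in the same tray.
Things that resemble listed ones, but are neither listed nor needed, are in the scene too. Of the things like the part that bears wrench_grip, leave any that is green; of the rest the larger one is meant. Leave any pink look-alike of the holder alone.

How it is judged (in metres and radians):
On the way, in this order (a step that is already met when the one before it is completed fails the run):
1. the ring sits fully down over the nut (horizontal distance between wrench_ring and nut_seat below 0.003 m and z of wrench_ring in the frame of nut_seat below 0.005 m and angle between wrench_ring's own z axis and vertical below 0.12 rad and value of joint bite below 0.06 rad), for 0.1 s.
2. with the ring on it, the nut is run in until it bites and is tightened to about 1 N m (horizontal distance between wrench_ring and nut_seat below 0.003 m and z of wrench_ring in the frame of nut_seat below 0.005 m and angle between wrench_ring's own z axis and vertical below 0.12 rad and value of joint nut above 2.1 rad and value of joint bite above 0.07 rad), for 0.1 s.
At the end, for the whole second after the job is handed in: the nut has been run in and tightened (nut joint above 2.1 rad); the wrench lies flat (within 0.1 rad) on the mat, grip and ring both over the mat, at rest (value of joint nut above 2.1 rad and x of wrench_grip in the frame of mat between -0.12 and 0.12 m and y of wrench_grip in the frame of mat between -0.06 and 0.06 m and x of wrench_ring in the frame of mat between -0.13 and 0.13 m and y of wrench_ring in the frame of mat between -0.07 and 0.07 m and height (world z) of wrench_grip below 0.022 m and angle between wrench_grip's own z axis and vertical below 0.1 rad and linear speed of wrench below 0.02 m/s); the robot touches nothing.
It fails at once if the nut is strained beyond 1.8 N m (value of joint bite above 0.18 rad).
It fails at once if the ring is taken off the nut before it is tight (value of joint nut between 1.2 and 2.05 rad and distance between wrench_ring and nut_seat above 0.035 m).
It fails at once if the wrench is banged down on the mat (over 60 N) (contact force between wrench and mat above 60 N).
It fails at once if a bystander is moved by more than 25 mm (distance of any of cone_red, cone_blue, rivet_jar, mallet, shears, awl, spool_green, die_small from where it was at the start of the episode above 0.025 m).
It also fails if it takes over 72 s, if anything falls off the work surface, if the arm or the gripper's body presses on something with over 40 N, if the wrist force passes 120 N, or if a joint passes its speed limit or range.

## Working session

There is one attempt and no reset: what is moved stays moved. The work goes in short steps, Python scripts to look and compute and a tool call to move; the robot and the scene stay as the last step left them, time stands still between calls to the robot, and variables do not carry over. Pictures are saved under pics/ and viewed, about 8 in all and at most 12, crops included, and the job is handed in when it is done.

Besides the shell and the picture viewer there is one more tool, called after "Emit:" in YAML: its name, and indented under it one key for each argument. jog_arm: Moves the arm, as the interface text tells. Its arguments: {"type":"object","properties":{"motion":{"type":"array"}},"required":["motion"]}

```bash
ls; mkdir -p pics
cat > h.py <<'E'
import numpy as np, cv2
from scipy.spatial.transform import Rotation as Ro
from plant import ctrl, cams, order
def pose():
    o=ctrl.get_obs(); T=np.eye(4); T[:3,3]=o["tool_pos"]
    T[:3,:3]=Ro.from_euler('xyz',o["orientation"],degrees=True).as_matrix(); return T,o
def snap(name,f=None):
    T,o=pose(); s=cams.snapshot(name)
    C=s["cam_to_world"] if "cam_to_world" in s else T@np.array(s["T_tool_cam"])
    s["C"]=np.array(C)
    if f: cv2.imwrite("pics/"+f,s["img"][:,:,::-1]); np.savez("pics/"+f+".npz",img=s["img"],K=s["K"],D=s["D"],C=s["C"])
    return s
def ray(s,uv):
    p=cv2.undistortPoints(np.array(uv,float).reshape(-1,1,2),np.array(s["K"],float),np.array(s["D"],float))[:,0]
    d=np.c_[p,np.ones(len(p))]@s["C"][:3,:3].T
    return s["C"][:3,3],d
def onplane(s,uv,z):
    o,d=ray(s,uv); return o+d*((z-o[2])/d[:,2])[:,None]
def tri(s1,u1,s2,u2):
    o1,d1=ray(s1,[u1]);o2,d2=ray(s2,[u2]);d1=d1[0];d2=d2[0]
    A=np.c_[d1,-d2]; t=np.linalg.lstsq(A,o2-o1,rcond=None)[0]
    a=o1+t[0]*d1;b=o2+t[1]*d2; return (a+b)/2,np.linalg.norm(a-b)
def load(f):
    z=np.load("pics/"+f+".npz"); return {k:z[k] for k in z}
E
python3 - <<'E'
from h import *
a=snap("scene","scene0.png");b=snap("top","top0.png");w=snap("wrist","wrist0.png")
for s in(a,b,w): print(np.round(s["C"],3).tolist(),np.round(s["K"],1).tolist())
print(ctrl.get_obs())
E
```

```text
pics
[[-0.007, 0.681, -0.732, 1.406], [1.0, -0.011, -0.02, 0.004], [-0.021, -0.732, -0.681, 0.92], [0.0, 0.0, 0.0, 1.0]] [[470.0, 0.0, 323.2], [0.0, 470.0, 196.0], [0.0, 0.0, 1.0]]
[[0.005, -0.992, 0.128, 0.358], [-1.0, -0.002, 0.023, -0.049], [-0.022, -0.128, -0.991, 1.184], [0.0, 0.0, 0.0, 1.0]] [[458.0, 0.0, 327.7], [0.0, 458.0, 201.5], [0.0, 0.0, 1.0]]
[[-0.423, -0.863, -0.277, 0.36], [-0.906, 0.403, 0.127, 0.578], [0.002, 0.305, -0.952, 0.383], [0.0, 0.0, 0.0, 1.0]] [[287.7, 0.0, 320.1], [0.0, 287.7, 204.2], [0.0, 0.0, 1.0]]
{'clock': 0.15, 'joint_pos': array([ 8.15367449e+01,  2.05830552e+01,  6.46515193e-01, -1.38407497e-02,
       -7.01363912e+01, -1.65063811e+01]), 'qvel': array([-0.03064853, -0.0490794 ,  0.00536755, -0.03697517,  0.00960971,
       -0.01555802]), 'tau': array([-5.82761968e-04, -5.83275497e+01,  2.93289793e+01,  7.00117081e+00,
        8.78708175e-03, -1.10949577e-04]), 'tool_pos': array([0.28481376, 0.61153636, 0.20483384]), 'orientation': array([ 1.79926377e+02, -8.24644836e-03, -2.49743420e+01]), 'force': array([0.48869414, 0.09700865, 0.4568792 ]), 'moment': array([-0.0313431 , -0.01939688, -0.009887  ]), 'opening': 0.08764839709242454}
```

View pics/top0.png

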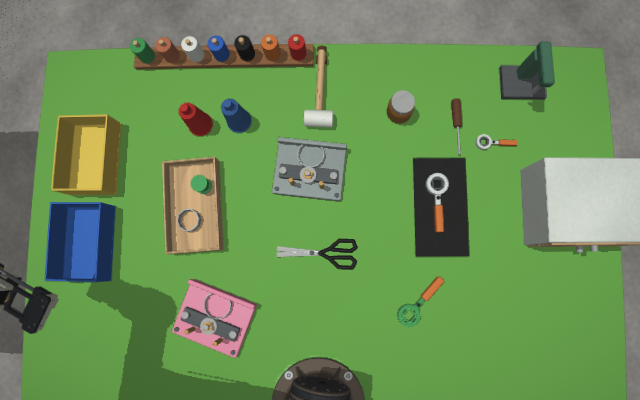

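View pics/scene0.png

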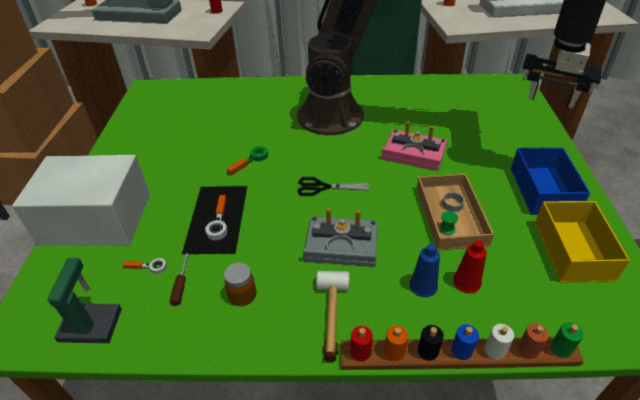

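The top view shows the mat at about (441,207). The meant wrench has its ring at (437,186) and its handle at (439,218). The grey holder's nut is near (308,174). The green-ringed wrench, the smaller wrench and the pink holder are decoys. The scene view agrees: handle (221,207), ring (216,230), nut about (342,228).

Run:
```python
from h import *
a=load("scene0.png");b=load("top0.png")
def org(s,box):
    x0,y0,x1,y1=box; hsv=cv2.cvtColor(s["img"],cv2.COLOR_RGB2HSV)
    m=cv2.inRange(hsv,(3,150,90),(18,255,255)); k=np.zeros_like(m);k[y0:y1,x0:x1]=m[y0:y1,x0:x1]
    ys,xs=np.nonzero(k); c=np.array([xs.mean(),ys.mean()]); r=cv2.minAreaRect(np.c_[xs,ys].astype(np.int32)); return c,r,len(xs)
ca=org(a,(200,190,240,240));cb=org(b,(415,160,468,255)); print(ca,cb)
print("grip tri",tri(a,ca[0],b,cb[0]))
def grey(s,box):
    x0,y0,x1,y1=box; hsv=cv2.cvtColor(s["img"][y0:y1,x0:x1],cv2.COLOR_RGB2HSV)
    m=cv2.inRange(hsv,(0,0,110),(180,70,255)); cs,_=cv2.findContours(m,cv2.RETR_EXTERNAL,cv2.CHAIN_APPROX_NONE)
    c=max(cs,key=cv2.contourArea); e=cv2.fitEllipse(c); return np.array(e[0])+[x0,y0],e
ra=grey(a,(198,215,235,242));rb=grey(b,(420,168,455,203)); print(ra,rb)
print("ring tri",tri(a,ra[0],b,rb[0]))
print("mat corners",onplane(b,[[415,158],[466,158],[469,256],[416,256]],0.004))
c1=cv2.resize(b["img"][125:210,260:360],None,fx=7.5,fy=7.0,interpolation=cv2.INTER_CUBIC)
cv2.imwrite("pics/c1.png",c1[:,:,::-1])
print("nut ~",onplane(b,[[308,174]],0.056),tri(a,(342,228),b,(308,174)))
```

```text
(array([220.6       , 203.96296296]), ((220.63528442382812, 204.14117431640625), (7.375635623931885, 19.30681037902832), 12.528807640075684), 135) (array([438.71428571, 218.25108225]), ((438.7278137207031, 218.0123748779297), (26.336444854736328, 8.536640167236328), 87.39744567871094), 231)
grip tri (array([ 0.46645869, -0.30722186,  0.02056728]), np.float64(0.0018819640026825138))
(array([215.86637115, 226.57858849]), ((17.866371154785156, 11.578588485717773), (16.98042869567871, 21.6024227142334), 46.37013626098633)) (array([437.10760498, 185.3705864 ]), ((17.10760498046875, 17.370586395263672), (20.81067657470703, 27.96841812133789), 175.2681884765625))
ring tri (array([ 0.55168075, -0.30574959,  0.01915613]), np.float64(0.0022009804995558467))
mat corners [[ 0.62685414 -0.25160828  0.004     ]
 [ 0.6274671  -0.38681207  0.004     ]
 [ 0.37063216 -0.38607433  0.004     ]
 [ 0.37073423 -0.24930001  0.004     ]]
nut ~ [[0.57362422 0.02612909 0.056     ]] (array([0.57728836, 0.02732286, 0.03684256]), np.float64(0.0001699732642273152))
```

View pics/c1.png

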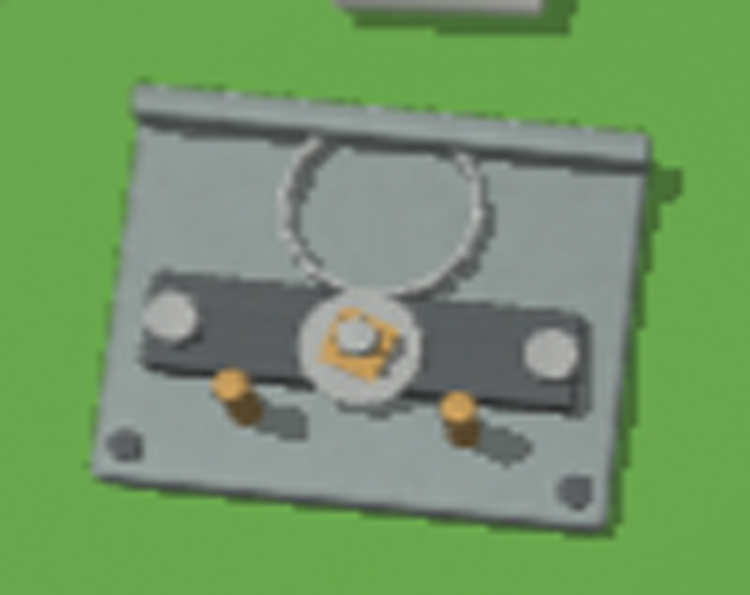

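Emit:
jog_arm:
  motion:
    - {"offset": [0,0,-55],"roll": 0,"hand": 87.6}
    - {"offset": [100,100,-55],"roll": -0.1,"hand": 87.6}
    - {"offset": [215,220,-55],"roll": -0.2,"hand": 87.6}
    - {"offset": [431,441,-55],"roll": -0.436,"hand": 87.6}
    - {"offset": [431,441,-55],"roll": -0.436,"hand": 87.6}
    - {"offset": [431,441,-55],"roll": -0.436,"hand": 87.6}
    - {"offset": [431,441,-55],"roll": -0.436,"hand": 87.6}
    - {"offset": [431,441,-55],"roll": -0.436,"hand": 87.6}
    - {"offset": [431,441,-55],"roll": -0.436,"hand": 87.6}
    - {"offset": [431,441,-55],"roll": -0.436,"hand": 87.6}
    - {"offset": [431,441,-55],"roll": -0.436,"hand": 87.6}
    - {"offset": [431,441,-55],"roll": -0.436,"hand": 87.6}
    - {"offset": [431,441,-55],"roll": -0.436,"hand": 87.6}
    - {"offset": [431,441,-55],"roll": -0.436,"hand": 87.6}
    - {"offset": [431,441,-55],"roll": -0.436,"hand": 87.6}
    - {"offset": [431,441,-55],"roll": -0.436,"hand": 87.6}
    - {"offset": [431,441,-55],"roll": -0.436,"hand": 87.6}
    - {"offset": [431,441,-55],"roll": -0.436,"hand": 87.6}
    - {"offset": [431,441,-55],"roll": -0.436,"hand": 87.6}
    - {"offset": [431,441,-55],"roll": -0.436,"hand": 87.6}

```text
clock: 1.82
tool_pos: [0.4892, 0.0309, 0.2605]
orientation: [-180.0, 0.0, 0.1]
force: [-0.3, 0.6, -0.4]
opening: 0.0876
```

Run:
```python
from h import *
s=snap("wrist","w1.png")
```

```text
(no output)
```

View pics/w1.png

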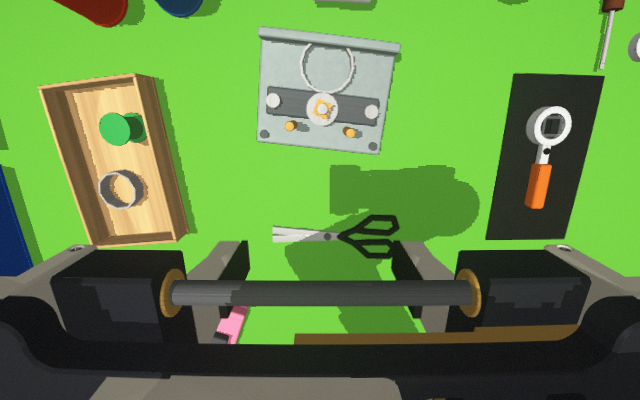

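Emit:
jog_arm:
  motion:
    - {"offset": [0,40,0],"roll": 0,"hand": 87.6}
    - {"offset": [-20,80,0],"roll": 0,"hand": 87.6}
    - {"offset": [-20,80,0],"roll": 0,"hand": 87.6}
    - {"offset": [-20,80,0],"roll": 0,"hand": 87.6}
    - {"offset": [-20,80,0],"roll": 0,"hand": 87.6}
    - {"offset": [-20,80,0],"roll": 0,"hand": 87.6}

```text
clock: 2.37
tool_pos: [0.4699, -0.0487, 0.2607]
orientation: [-180.0, -0.0, 0.1]
force: [-0.2, -0.3, 0.5]
opening: 0.0878
```

Run:
```python
from h import *
s=snap("wrist","w2.png")
```

Emit:
jog_arm:
  motion:
    - {"offset": [0,40,0],"roll": 0,"hand": 87.6}
    - {"offset": [0,80,0],"roll": 0,"hand": 87.6}
    - {"offset": [5,220,0],"roll": 0,"hand": 87.6}
    - {"offset": [5,220,0],"roll": 0,"hand": 87.6}
    - {"offset": [5,220,0],"roll": 0,"hand": 87.6}
    - {"offset": [5,220,0],"roll": 0,"hand": 87.6}
    - {"offset": [5,220,0],"roll": 0,"hand": 87.6}
    - {"offset": [5,220,0],"roll": 0,"hand": 87.6}
    - {"offset": [5,220,0],"roll": 0,"hand": 87.6}
    - {"offset": [5,220,0],"roll": 0,"hand": 87.6}

```text
clock: 3.25
tool_pos: [0.475, -0.2686, 0.2606]
orientation: [-180.0, -0.0, 0.1]
force: [-0.1, 0.7, -0.6]
opening: 0.0879
```

Run:
```python
from h import *
s=snap("wrist","w3.png"); print(s["C"][:3,3])
```

```text
[ 0.55797745 -0.26715497  0.43938365]
```

View pics/w3.png

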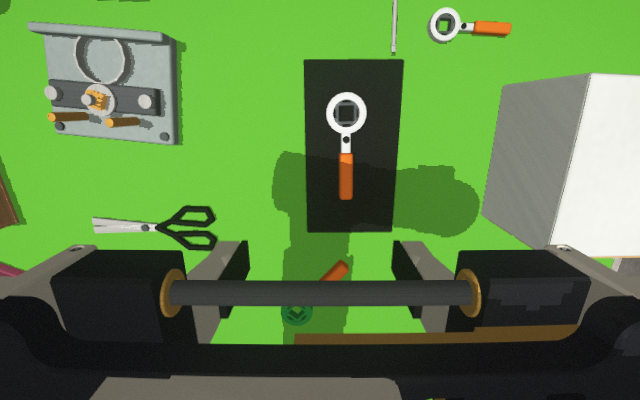

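w1 shows the nut at (322,109) with the posts at (291,126) and (350,132). w3 shows the ring at (346,112) and the handle at (346,176), with a square hole in the ring.

Run:
```python
from h import *
W=[load(f"w{i}.png") for i in(1,2,3)]
def mask(s,lo,hi,box):
    x0,y0,x1,y1=box; m=cv2.inRange(cv2.cvtColor(s["img"],cv2.COLOR_RGB2HSV),lo,hi); k=np.zeros_like(m);k[y0:y1,x0:x1]=m[y0:y1,x0:x1]; return k
def big(m):
    cs,_=cv2.findContours(m,cv2.RETR_EXTERNAL,cv2.CHAIN_APPROX_NONE); return max(cs,key=cv2.contourArea)
# predict boxes from estimate
def proj(s,p):
    R=s["C"][:3,:3].T; t=-R@s["C"][:3,3]; return cv2.projectPoints(np.array(p,float).reshape(-1,1,3),cv2.Rodrigues(R)[0],t,s["K"].astype(float),s["D"].astype(float))[0][:,0]
def multi(obs):
    A=np.zeros((3,3));b=np.zeros(3)
    for s,u in obs:
        o,d=ray(s,[u]);d=d[0]/np.linalg.norm(d[0]);P=np.eye(3)-np.outer(d,d);A+=P;b+=P@o
    x=np.linalg.solve(A,b); return x,[np.round(proj(s,x)[0]-u,1).tolist() for s,u in obs]
G=[];Rg=[]
for i,s in enumerate(W):
    c=proj(s,[.467,-.307,.02])[0].astype(int);r=proj(s,[.553,-.306,.02])[0].astype(int)
    if not(30<c[0]<610): continue
    k=mask(s,(3,150,60),(20,255,255),(max(c[0]-45,0),max(c[1]-40,0),c[0]+45,c[1]+40)); b=big(k); rr=cv2.minAreaRect(b); print(i,"grip",rr)
    G.append((s,np.array(rr[0])))
    k=mask(s,(0,0,150),(180,60,255),(max(r[0]-32,0),max(r[1]-32,0),r[0]+32,r[1]+32)); b=big(k)
    h=cv2.convexHull(b); (cx,cy),ra=cv2.minEnclosingCircle(h); e=cv2.fitEllipse(b); print("ring",e)
    Rg.append((s,np.array(e[0])))
    cv2.imwrite(f"pics/r{i}.png",0*k+k)
print("grip",multi(G)); print("ring",multi(Rg))
N=[]
for i,s in enumerate(W):
    c=proj(s,[.577,.027,.045])[0].astype(int); print(i,"nut pred",c)
# composite crop: nut in 1,2, ring in 3
s=W[0];a=cv2.resize(s["img"][80:145,270:375],None,fx=5,fy=5,interpolation=cv2.INTER_CUBIC)[:,:400]
s=W[0];a=cv2.resize(s["img"][85:145,280:360],(400,300),interpolation=cv2.INTER_CUBIC)
c=proj(W[1],[.577,.027,.045])[0].astype(int); x0=c[0]-40;y0=c[1]-30;print("w2 crop org",x0,y0)
b=cv2.resize(W[1]["img"][y0:y0+60,x0:x0+80],(400,300),interpolation=cv2.INTER_CUBIC)
c=cv2.resize(W[2]["img"][85:145,306:386],(400,300),interpolation=cv2.INTER_CUBIC)
d=cv2.resize(load("top0.png")["img"][144:204,270:350],(400,300),interpolation=cv2.INTER_CUBIC)
cv2.imwrite("pics/comp.png",np.vstack([np.hstack([a,b]),np.hstack([c,d])])[:,:,::-1])
```

```text
0 grip ((537.49951171875, 185.41925048828125), (20.585704803466797, 46.8087272644043), 10.954063415527344)
ring ((551.3197631835938, 128.97752380371094), (33.18451690673828, 52.91583251953125), 22.878177642822266)
1 grip ((490.1700744628906, 172.8100128173828), (19.51614761352539, 47.65898895263672), 8.130102157592773)
ring ((500.7895202636719, 114.0379867553711), (36.05796813964844, 53.56166076660156), 17.269153594970703)
2 grip ((345.0, 176.0), (46.0, 14.0), 90.0)
ring ((345.85223388671875, 115.93241882324219), (37.90502166748047, 52.25297164916992), 1.844510793685913)
grip (array([ 0.46740192, -0.30462214,  0.01637527]), [[0.1, 0.1], [-0.1, 0.2], [0.0, -0.3]])
ring (array([ 0.55318719, -0.30312219,  0.0205557 ]), [[0.0, -0.2], [0.0, 0.1], [-0.0, 0.2]])
0 nut pred [324 108]
1 nut pred [262  93]
2 nut pred [98 99]
w2 crop org 222 63
```

View pics/comp.png

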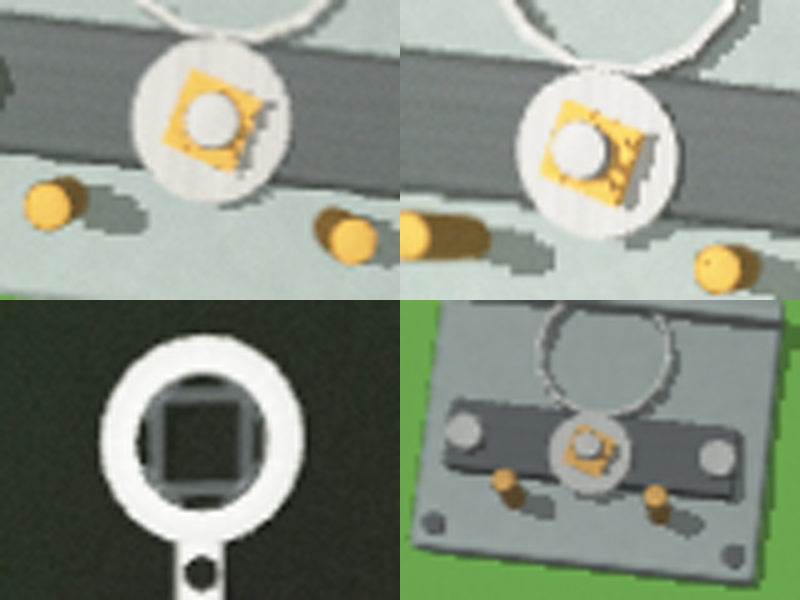

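The composite gives these pixel positions. In w1 the washer is centred at (322.4,109), the stud top at (322.6,109), and the nut is turned about 22° clockwise. In w2 the washer is at (261.6,93.4) and the stud at (257.8,93). The hole in the ring is square to the wrench axis, and in w3 the ring centre is at (346.4,112.8).

Run:
```python
from h import *
w1,w2,w3=[load(f"w{i}.png") for i in(1,2,3)];t=load("top0.png")
print("washer",tri(w1,(322.4,109),w2,(261.6,93.4)),onplane(w1,[[322.4,109]],.04),onplane(w2,[[261.6,93.4]],.04),onplane(t,[[270+118-0,144+30.6]],.04)*0+onplane(t,[[270+(590-400)/5,144+(452-300)/5]],.04))
print("stud",tri(w1,(322.6,109),w2,(257.8,93)),onplane(w1,[[322.6,109]],.064),onplane(w2,[[257.8,93]],.064))
pR=tri(w1,(350.6,133.4),w2,(285.6,116.6));print("postR",pR)
p=onplane(w1,[[289.6,126],[350.6,133.4]],.078);q=onplane(w2,[[285.6,116.6]],.078);print(p,q)
d=p[0]-p[1];print("holder yaw",np.degrees(np.arctan2(-d[0],d[1])),np.linalg.norm(d))
for s,c in((w1,[[195,72],[272,103],[238,172],[163,137]]),(w2,[[170,100],[245,133],[213,206],[140,165]])):
    off=np.array([280,85]) if s is w1 else np.array([222,63])
    P=onplane(s,np.array(c)/5+off,.053)
    for i in range(4):
        e=P[(i+1)%4]-P[i];print(round(np.degrees(np.arctan2(e[1],e[0]))%90,1),round(np.linalg.norm(e)*1e3,1),end="; ")
    print()
rc=onplane(w3,[[346.4,112.8]],.022);hc=onplane(w3,[[346,116]],.004)
g=onplane(w3,[[345.3,176]],.02);print("ring",rc,"grip",g,np.degrees(np.arctan2(*(rc-g)[0,[1,0]])),np.linalg.norm(rc-g))
print("hole",onplane(w3,np.array([[163,103],[242,103],[240,181],[163,181]])/5+[306,85],.010))
```

```text
washer (array([0.57678339, 0.02918117, 0.04089129]), np.float64(0.00047212875850533053)) [[0.57656388 0.02923167 0.04      ]] [[0.57706649 0.02929518 0.04      ]] [[0.5756485  0.02718577 0.04      ]]
stud (array([0.57618267, 0.02920021, 0.06461863]), np.float64(0.0002441329127872816)) [[0.57630795 0.02916647 0.064     ]] [[0.57610216 0.02935468 0.064     ]]
postR (array([ 0.54787806, -0.00533274,  0.07671228]), np.float64(0.0006791312281172094))
[[ 0.55639494  0.0693704   0.078     ]
 [ 0.54763614 -0.0051176   0.078     ]] [[ 0.54822378 -0.00556603  0.078     ]]
holder yaw -6.706426028985214 0.07500118755910418
69.1 21.0; 63.4 19.1; 65.8 21.2; 62.6 17.9; 
66.9 20.1; 62.8 19.7; 61.0 20.6; 60.9 17.6; 
ring [[ 0.55761216 -0.30367774  0.022     ]] grip [[ 0.46771385 -0.30472435  0.02      ]] 0.6670134081984362 0.08992664411247533
hole [[ 0.56737622 -0.29339374  0.01      ]
 [ 0.56746444 -0.31582364  0.01      ]
 [ 0.54603451 -0.31599316  0.01      ]
 [ 0.54595585 -0.29381049  0.01      ]]
```

Emit:
jog_arm:
  motion:
    - {"offset": [6.5,36,0],"roll": -0.01,"hand": 60}
    - {"offset": [6.5,36,40],"roll": -0.01,"hand": 60}
    - {"offset": [6.5,36,80],"roll": -0.01,"hand": 60}
    - {"offset": [6.5,36,120],"roll": -0.01,"hand": 60}
    - {"offset": [6.5,36,160],"roll": -0.01,"hand": 60}
    - {"offset": [6.5,36,195],"roll": -0.01,"hand": 60}
    - {"offset": [6.5,36,215],"roll": -0.01,"hand": 60}
    - {"offset": [6.5,36,230],"roll": -0.01,"hand": 60}
    - {"offset": [6.5,36,238],"roll": -0.01,"hand": 60}
    - {"offset": [6.5,36,243],"roll": -0.01,"hand": 60}
    - {"offset": [6.5,36,243],"roll": -0.01,"hand": 60}
    - {"offset": [6.5,36,243],"roll": -0.01,"hand": 60}

```text
clock: 4.3
tool_pos: [0.4819, -0.3057, 0.0185]
orientation: [180.0, -0.1, 0.6]
force: [0.6, -0.7, 0.1]
opening: 0.0598
```

Emit:
jog_arm:
  motion:
    - {"offset": [0,0,0],"roll": 0,"hand": 0}
    - {"offset": [0,0,0],"roll": 0,"hand": 0}
    - {"offset": [0,0,0],"roll": 0,"hand": 0}
    - {"offset": [0,0,0],"roll": 0,"hand": 0}
    - {"offset": [0,0,0],"roll": 0,"hand": 0}
    - {"offset": [0,0,0],"roll": 0,"hand": 0}
    - {"offset": [0,0,0],"roll": 0,"hand": 0}
    - {"offset": [0,0,0],"roll": 0,"hand": 0}
    - {"offset": [0,0,-5],"roll": 0,"hand": 0}
    - {"offset": [0,0,-15],"roll": 0,"hand": 0}
    - {"offset": [0,0,-30],"roll": 0,"hand": 0}
    - {"offset": [0,0,-60],"roll": 0,"hand": 0}
    - {"offset": [0,0,-100],"roll": 0,"hand": 0}
    - {"offset": [0,0,-120],"roll": 0,"hand": 0}
    - {"offset": [0,0,-120],"roll": 0,"hand": 0}
    - {"offset": [0,0,-120],"roll": 0,"hand": 0}

```text
clock: 5.63
tool_pos: [0.4821, -0.3061, 0.1402]
orientation: [179.9, -0.2, 0.6]
force: [0.2, 0.7, -1.5]
opening: 0.0004
```

Run:
```python
from h import *
s=snap("wrist","w4.png"); T,o=pose(); print(o["tool_pos"],o["orientation"],o["force"],o["moment"],o["opening"])
```

```text
[ 0.48118963 -0.30574262  0.13860035] [ 1.79992451e+02 -9.61994349e-02  5.80176460e-01] [-0.59884414  0.30455101 -0.68246345] [0.02520977 0.03066112 0.03431328] -0.00026430085626557394
```

View pics/w4.png

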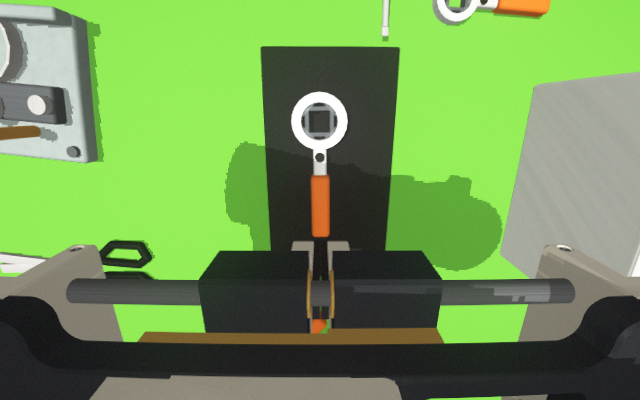

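The gripper closed on nothing. The wrench is still on the mat, with its ring at (319,121) and handle at (320,205). I'll check whether it moved.

Run:
```python
from h import *
w=load("w4.png"); m=cv2.inRange(cv2.cvtColor(w["img"],cv2.COLOR_RGB2HSV),(3,150,60),(20,255,255)); m[:165]=0;m[245:]=0;m[:,:290]=0;m[:,350:]=0
ys,xs=np.nonzero(m);print(xs.min(),xs.max(),ys.min(),ys.max())
print("front/back top",onplane(w,[[320.5,ys.min()],[320.5,ys.max()]],.026),"ring",onplane(w,[[319.4,121]],.022))
s=snap("scene","scene1.png");t=snap("top","top1.png")
def org(s,box):
    x0,y0,x1,y1=box; m=cv2.inRange(cv2.cvtColor(s["img"],cv2.COLOR_RGB2HSV),(3,150,60),(20,255,255)); k=np.zeros_like(m);k[y0:y1,x0:x1]=m[y0:y1,x0:x1]
    ys,xs=np.nonzero(k); return np.array([xs.mean(),ys.mean()]),len(xs)
print(org(s,(200,190,240,240)),org(t,(415,160,468,255)))
w=load("w3.png"); m=cv2.inRange(cv2.cvtColor(w["img"],cv2.COLOR_RGB2HSV),(3,150,60),(20,255,255)); m[:140]=0;m[210:]=0;m[:,:320]=0;m[:,370:]=0
ys,xs=np.nonzero(m);print(xs.min(),xs.max(),ys.min(),ys.max());print(onplane(w,[[345.5,ys.min()],[345.5,ys.max()]],.026))
a=cv2.resize(s["img"][120:260,130:330],(800,560),interpolation=cv2.INTER_CUBIC); cv2.imwrite("pics/s1c.png",a[:,:,::-1])
```

```text
310 329 174 237
front/back top [[ 0.50459824 -0.30506402  0.026     ]
 [ 0.4336523  -0.30579397  0.026     ]] ring [[ 0.55744007 -0.3034359   0.022     ]]
(array([220.70860927, 204.45033113]), 151) (array([438.9765625, 224.6171875]), 128)
338 352 153 199
[[ 0.50251453 -0.30355934  0.026     ]
 [ 0.43385457 -0.30546494  0.026     ]]
```

View pics/s1c.png

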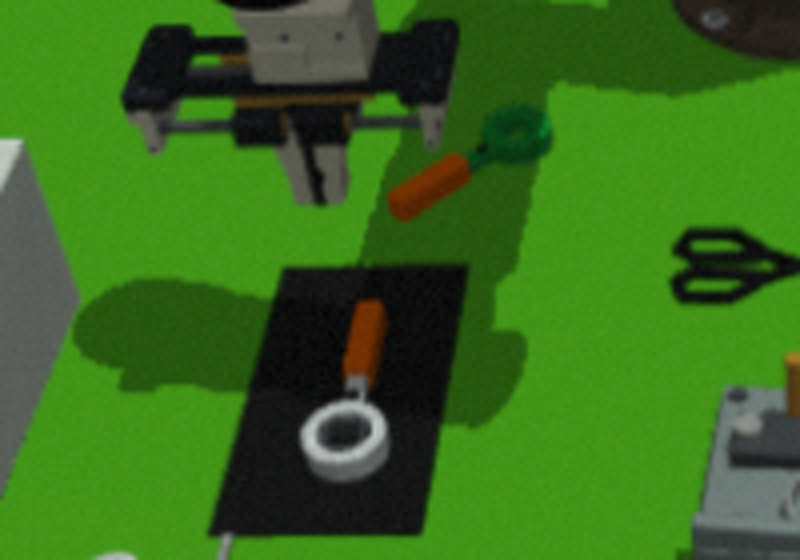

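The wrench is exactly where it was: the fingers were still closing when I lifted. I'll retry with a smaller opening and a longer dwell.

Emit:
jog_arm:
  motion:
    - {"offset": [0,0,0],"roll": 0,"hand": 36}
    - {"offset": [0,-1,0],"roll": 0,"hand": 36}
    - {"offset": [0,-1,0],"roll": 0,"hand": 36}
    - {"offset": [0,-1,0],"roll": 0,"hand": 36}
    - {"offset": [0,-1,0],"roll": 0,"hand": 36}
    - {"offset": [0,-1,10],"roll": 0,"hand": 36}
    - {"offset": [0,-1,20],"roll": 0,"hand": 36}
    - {"offset": [0,-1,35],"roll": 0,"hand": 36}
    - {"offset": [0,-1,50],"roll": 0,"hand": 36}
    - {"offset": [0,-1,65],"roll": 0,"hand": 36}
    - {"offset": [0,-1,80],"roll": 0,"hand": 36}
    - {"offset": [0,-1,80],"roll": 0,"hand": 36}

```text
clock: 6.78
tool_pos: [0.4784, -0.3039, 0.0536]
orientation: [-179.9, 0.3, 0.5]
force: [-1.1, -0.7, -0.8]
opening: 0.0361
```

Emit:
jog_arm:
  motion:
    - {"offset": [2,0,12],"roll": 0,"hand": 36}
    - {"offset": [2,0,24],"roll": 0,"hand": 36}
    - {"offset": [2,0,32],"roll": 0,"hand": 36}
    - {"offset": [2,0,38],"roll": 0,"hand": 36}
    - {"offset": [2,0,38],"roll": 0,"hand": 36}
    - {"offset": [2,0,38],"roll": 0,"hand": 0}
    - {"offset": [2,0,38],"roll": 0,"hand": 0}
    - {"offset": [2,0,38],"roll": 0,"hand": 0}
    - {"offset": [2,0,38],"roll": 0,"hand": 0}
    - {"offset": [2,0,38],"roll": 0,"hand": 0}
    - {"offset": [2,0,38],"roll": 0,"hand": 0}
    - {"offset": [2,0,38],"roll": 0,"hand": 0}
    - {"offset": [2,0,38],"roll": 0,"hand": 0}
    - {"offset": [2,0,38],"roll": 0,"hand": 0}
    - {"offset": [2,0,38],"roll": 0,"hand": 0}

```text
clock: 8.03
tool_pos: [0.4831, -0.3048, 0.0196]
orientation: [-180.0, 0.0, 0.6]
force: [0.0, 0.5, 0.2]
opening: 0.0005
```

Run:
```python
from h import *
s=snap("scene","scene2.png");w=snap("wrist","w5.png")
a=cv2.resize(s["img"][130:250,150:310],(800,600),interpolation=cv2.INTER_CUBIC)[:,150:550]
b=cv2.resize(w["img"][60:360,220:420],(400,600),interpolation=cv2.INTER_CUBIC)
cv2.imwrite("pics/g2.png",np.hstack([a,b])[:,:,::-1])
print(ctrl.get_obs())
```

```text
{'clock': 8.1333, 'joint_pos': array([-1.26325387e+01,  2.16666599e+01, -2.53776637e+01, -1.00015289e-03,
       -4.29575717e+01,  1.03217556e+02]), 'qvel': array([ 0.00705763,  0.02935357, -0.01440344,  0.07908702,  0.00493392,
        0.03269064]), 'tau': array([ 1.16144649e-03, -5.17373729e+01,  2.13078779e+01,  4.97756034e+00,
        6.71586231e-02,  4.58494981e-05]), 'tool_pos': array([ 0.48304185, -0.30481398,  0.01955215]), 'orientation': array([-1.79998903e+02,  1.68931593e-03,  5.84285723e-01]), 'force': array([-0.34634161,  1.07626367,  0.44661747]), 'moment': array([-0.05727532,  0.04762818,  0.01506577]), 'opening': 0.0005726538819342475}
```

View pics/g2.png

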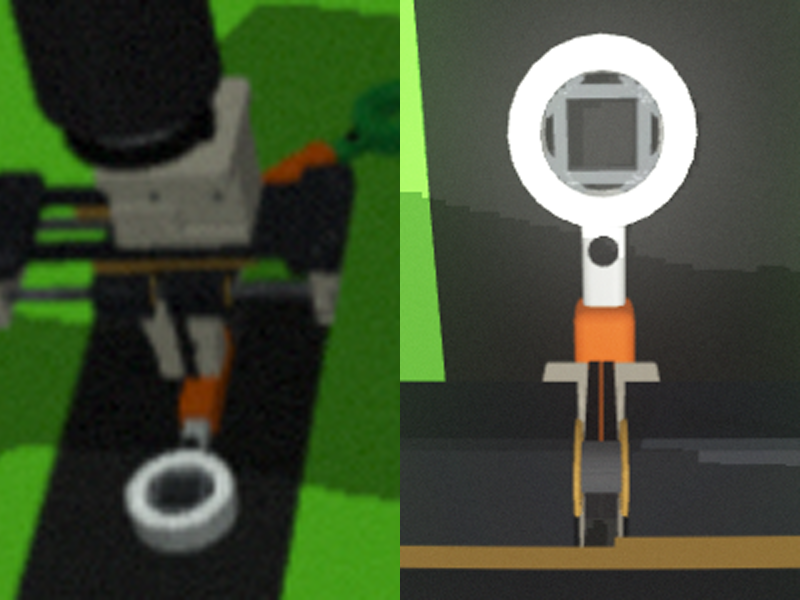

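Run:
```python
from h import *
s=cams.snapshot("wrist"); A=np.linalg.inv(np.array(s["T_tool_cam"])); print(np.round(s["T_tool_cam"],3))
for x in(.0,.0095):
  for z in(-.03,-.02,-.011,0,.011):
    p=cv2.projectPoints(np.array([[x,0.02,z],[x,-.02,z]]),cv2.Rodrigues(A[:3,:3])[0],A[:3,3],np.array(s["K"]),np.array(s["D"]))[0][:,0]; print(x,z,np.round(p,1).tolist())
```

```text
[[-0.    -0.952 -0.305  0.083]
 [ 1.    -0.     0.    -0.001]
 [-0.    -0.305  0.952 -0.179]
 [ 0.     0.     0.     1.   ]]
0.0 -0.03 [[356.8, 262.1], [288.1, 262.2]]
0.0 -0.02 [[354.9, 254.1], [289.8, 254.1]]
0.0 -0.011 [[353.3, 247.5], [291.2, 247.5]]
0.0 0 [[351.5, 240.3], [292.7, 240.3]]
0.0 0.011 [[349.9, 233.8], [294.1, 233.8]]
0.0095 -0.03 [[357.5, 247.4], [287.5, 247.4]]
0.0095 -0.02 [[355.5, 240.0], [289.3, 240.0]]
0.0095 -0.011 [[353.8, 234.0], [290.7, 234.0]]
0.0095 0 [[352.0, 227.3], [292.3, 227.4]]
0.0095 0.011 [[350.3, 221.4], [293.7, 221.4]]
```

Run:
```python
from h import *
s=load("scene2.png")
for uv in ((150+350/5,130+378/5),(150+(165+150)/5,130+375/5)):
  o,d=ray(s,[uv]);d=d[0]
  for X in(.478,.483,.4925): print(X,o+d*(X-o[0])/d[0])
w=load("w5.png");o,d=ray(w,[(320.5,241)]);d=d[0]
for X in(.483,.4925): print("w",X,o+d*(X-o[0])/d[0])
```

```text
0.478 [ 0.478      -0.30707963  0.02549804]
0.483 [ 0.483      -0.3054055   0.03031941]
0.4925 [ 0.4925     -0.30222465  0.03948003]
0.478 [ 0.478      -0.32616248  0.02806468]
0.483 [ 0.483      -0.32438549  0.03287222]
0.4925 [ 0.4925     -0.32100921  0.04200654]
w 0.483 [ 0.483      -0.30373515  0.02062971]
w 0.4925 [ 0.4925     -0.30360877  0.04094666]
```

Both cameras put the fingertip edge at z≈0.040 while the reported TCP is at 0.0195. The tips are therefore about 20 mm behind the TCP, not 11 mm ahead as the text says. I'll trust the pictures and go lower carefully, watching the force.

Emit:
jog_arm:
  motion:
    - {"offset": [0,0,0],"roll": 0,"hand": 36}
    - {"offset": [0,0,0],"roll": 0,"hand": 36}
    - {"offset": [0,0,0],"roll": 0,"hand": 36}
    - {"offset": [0,0,0],"roll": 0,"hand": 36}
    - {"offset": [0,0,0],"roll": 0,"hand": 36}
    - {"offset": [0,0,0],"roll": 0,"hand": 36}
    - {"offset": [0,0,0],"roll": 0,"hand": 36}
    - {"offset": [0,0,0],"roll": 0,"hand": 36}
    - {"offset": [0,0,5],"roll": 0,"hand": 36}
    - {"offset": [0,0,10],"roll": 0,"hand": 36}
    - {"offset": [0,0,15],"roll": 0,"hand": 36}
    - {"offset": [0,0,20],"roll": 0,"hand": 36}
    - {"offset": [0,0,24],"roll": 0,"hand": 36}
    - {"offset": [0,0,24],"roll": 0,"hand": 36}

```text
clock: 9.35
tool_pos: [0.4823, -0.3046, -0.0057]
orientation: [-180.0, 0.1, 0.6]
force: [0.1, 0.1, 0.2]
opening: 0.0359
```

Run:
```python
from h import *
s=snap("wrist","w6.png");o=ctrl.get_obs();print(o["tool_pos"],o["orientation"],o["force"],o["opening"])
```

```text
[ 0.48256524 -0.30467735 -0.00519209] [-1.79979102e+02  7.78129956e-02  5.81778123e-01] [-0.00691008  0.42959946 -0.63718206] 0.0359759157415054
```

Emit:
jog_arm:
  motion:
    - {"offset": [0,0,4],"roll": 0,"hand": 36}
    - {"offset": [0,0,7],"roll": 0,"hand": 36}
    - {"offset": [0,0,7],"roll": 0,"hand": 0}
    - {"offset": [0,0,7],"roll": 0,"hand": 0}
    - {"offset": [0,0,7],"roll": 0,"hand": 0}
    - {"offset": [0,0,7],"roll": 0,"hand": 0}
    - {"offset": [0,0,7],"roll": 0,"hand": 0}
    - {"offset": [0,0,7],"roll": 0,"hand": 0}
    - {"offset": [0,0,7],"roll": 0,"hand": 0}
    - {"offset": [0,0,7],"roll": 0,"hand": 0}
    - {"offset": [0,0,7],"roll": 0,"hand": 0}

```text
clock: 10.32
tool_pos: [0.4831, -0.3049, -0.0113]
orientation: [180.0, -0.0, 0.6]
force: [0.3, -1.5, -0.3]
opening: 0.0201
```

Emit:
jog_arm:
  motion:
    - {"offset": [0,0,-4],"roll": 0,"hand": 0}
    - {"offset": [0,0,-10],"roll": 0,"hand": 0}
    - {"offset": [0,0,-20],"roll": 0,"hand": 0}
    - {"offset": [0,0,-40],"roll": 0,"hand": 0}
    - {"offset": [0,0,-65],"roll": 0,"hand": 0}
    - {"offset": [0,0,-90],"roll": 0,"hand": 0}
    - {"offset": [0,0,-110],"roll": 0,"hand": 0}
    - {"offset": [0,0,-110],"roll": 0,"hand": 0}
    - {"offset": [0,0,-110],"roll": 0,"hand": 0}
    - {"offset": [0,0,-110],"roll": 0,"hand": 0}

```text
clock: 11.15
tool_pos: [0.4823, -0.3044, 0.0981]
orientation: [-180.0, 0.0, 0.6]
force: [0.4, 0.9, -4.1]
opening: 0.0193
```

```bash
cat > ringtool.py <<'E'
from h import *
def ringfit(s,box,dbg=None):
    x0,y0,x1,y1=box; m=cv2.inRange(cv2.cvtColor(s["img"][y0:y1,x0:x1],cv2.COLOR_RGB2HSV),(0,0,150),(180,60,255))
    cs,_=cv2.findContours(m,cv2.RETR_EXTERNAL,cv2.CHAIN_APPROX_NONE);c=max(cs,key=cv2.contourArea)[:,0]
    c=c[c[:,1]<c[:,1].min()+0.62*np.ptp(c[:,0])]   # drop neck
    e=cv2.fitEllipse(c.astype(np.float32)); return np.array(e[0])+[x0,y0],e
E
python3 - <<'E'
from ringtool import *
w5=load("w5.png"); s=snap("wrist","w7.png"); T,o=pose(); print(o["tool_pos"],o["orientation"],o["force"],o["moment"],o["opening"])
for n,q in(("w5",w5),("w7",s)):
    u,e=ringfit(q,(262,40,380,200)); print(n,u,e)
# ring top center in tool frame for w7: plane at tool z: wrench was gripped at tool z=-.0113 with ring top at .022
for dz in(.0333,):
    p=onplane(s,[u],T[2,3]+dz)[0]; print("tool frame",T[:3,:3].T@(p-T[:3,3]))
cv2.imwrite("pics/w7c.png",cv2.resize(s["img"][0:300,200:440],(480,600))[:,:,::-1])
E
```

```text
[ 0.48197618 -0.30433836  0.09746436] [-1.79942931e+02  1.06755500e-01  5.62532746e-01] [ 0.06520419 -0.07526513 -4.28453079] [-0.03505335  0.17526031 -0.04924846] 0.019771078566820737
w5 [320.66781235 124.89535522] ((58.66781234741211, 84.89535522460938), (93.48844909667969, 96.11724853515625), 0.3356519043445587)
w7 [319.82769775 126.80126953] ((57.82769775390625, 86.80126953125), (112.3974380493164, 114.73938751220703), 0.8664501309394836)
tool frame [ 0.07652214 -0.0014417  -0.03344122]
```

View pics/w7c.png

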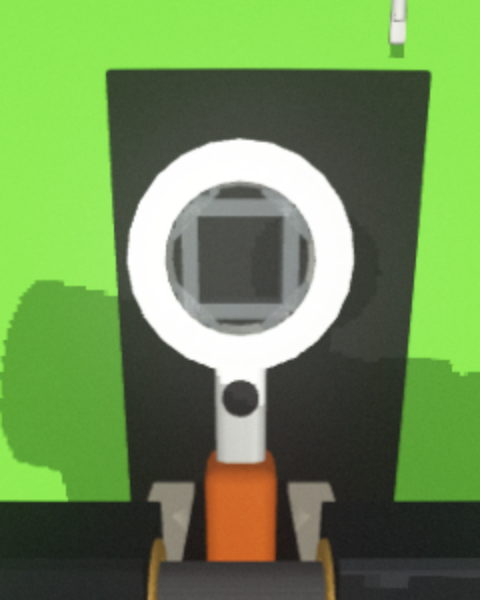

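The wrench is held: opening 19.8 mm and the weight reads 4.2 N. The ring is centred about 76 mm ahead of the TCP, with the hole square to the wrench. Next I move to hover over the nut.

Emit:
jog_arm:
  motion:
    - {"offset": [2,-20,0],"roll": 0.03,"hand": 0}
    - {"offset": [4,-45,0],"roll": 0.06,"hand": 0}
    - {"offset": [6,-75,0],"roll": 0.1,"hand": 0}
    - {"offset": [8,-105,0],"roll": 0.14,"hand": 0}
    - {"offset": [11,-135,0],"roll": 0.18,"hand": 0}
    - {"offset": [13,-165,0],"roll": 0.22,"hand": 0}
    - {"offset": [16,-195,0],"roll": 0.26,"hand": 0}
    - {"offset": [18,-225,0],"roll": 0.3,"hand": 0}
    - {"offset": [20,-255,0],"roll": 0.34,"hand": 0}
    - {"offset": [23,-285,0],"roll": 0.38,"hand": 0}
    - {"offset": [26,-315,0],"roll": 0.42,"hand": 0}
    - {"offset": [28,-340,0],"roll": 0.45,"hand": 0}
    - {"offset": [29.5,-355,0],"roll": 0.464,"hand": 0}
    - {"offset": [29.5,-365.5,0],"roll": 0.464,"hand": 0}
    - {"offset": [29.5,-365.5,12],"roll": 0.464,"hand": 0}
    - {"offset": [29.5,-365.5,12],"roll": 0.464,"hand": 0}
    - {"offset": [29.5,-365.5,12],"roll": 0.464,"hand": 0}
    - {"offset": [29.5,-365.5,12],"roll": 0.464,"hand": 0}

```text
clock: 12.7
tool_pos: [0.5085, 0.0603, 0.0863]
orientation: [179.9, 0.0, -26.0]
force: [0.0, -1.0, -3.4]
opening: 0.0198
```

Run:
```python
from ringtool import *
s=snap("wrist","w8.png"); T,o=pose(); print(o["tool_pos"],o["orientation"],o["force"],o["moment"],o["opening"])
u,e=ringfit(s,(250,40,392,200)); print(u,e[1])
p=onplane(s,[u],T[2,3]+.0333)[0]; print("ring world",p, "nut .5765 .0292", "tool",T[:3,:3].T@(p-T[:3,3]))
A=cv2.resize(s["img"][60:220,220:420],(700,560),interpolation=cv2.INTER_CUBIC)
cv2.imwrite("pics/w8c.png",A[:,:,::-1])
```

```text
[0.50879849 0.06035898 0.08662897] [ 1.79976640e+02  8.33093443e-03 -2.60304493e+01] [-0.47766235 -0.16450379 -4.65659491] [0.03961547 0.09879457 0.05253748] 0.01982832002808886
[316.37042236  81.96286774] (99.34683990478516, 141.4404296875)
ring world [0.59629477 0.02082796 0.11992897] nut .5765 .0292 tool [ 0.09596403 -0.00286302 -0.03331512]
```

View pics/w8c.png

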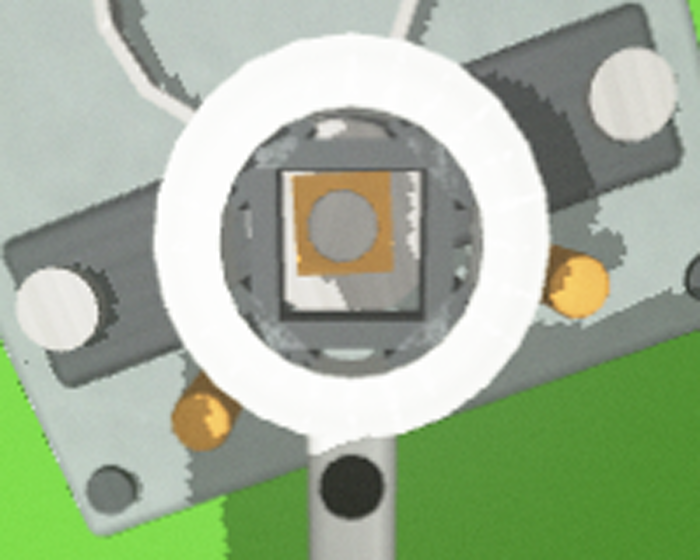

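The square hole frames the nut, whose edges are parallel to it within about 2°. The stud is at crop (343,226), i.e. pixel (318,124.6). The ring centre is at crop (352,236), i.e. pixel (320.6,127.4).

Run:
```python
from h import *
s=load("w8.png"); T=np.eye(4); T[:3,:3]=Ro.from_euler('xyz',[180,0,-26],degrees=True).as_matrix(); T[:3,3]=[.5086,.0603,.0864]
to=lambda uv,z:(T[:3,:3].T@(onplane(s,[uv],z)[0]-T[:3,3])*1e3).round(1)
f=lambda x,y:(220+x/3.5,60+y/3.5)
print("ring top",to(f(352,236),.0864+.0333))
for z in(.0333,.0153): print("hole sq c",to(f(352.5,244),.0864+z))
print("hole corners @underside",[to(f(*c),.1017).tolist() for c in((284,172),(424,170),(424,316),(282,316))])
print("stud",to(f(343,226),.064),"nut sq",to(f(343.5,223),.054), [to(f(*c),.052).tolist() for c in((295,176),(390,170),(393,271),(299,276))])
```

```text
ring top [ 75.3  -1.  -33.3]
hole sq c [ 74.2  -0.9 -33.3]
hole sq c [ 73.2  -0.9 -15.3]
hole corners @underside [[84.1, -11.5, -15.3], [84.4, 10.2, -15.3], [61.9, 10.6, -15.3], [61.9, -12.2, -15.3]]
stud [74.5 -2.5 22.4] nut sq [74.7 -2.5 32.4] [[83.8, -12.3, 34.4], [85.0, 6.9, 34.4], [65.0, 7.7, 34.4], [64.0, -11.8, 34.4]]
```

Emit:
jog_arm:
  motion:
    - {"offset": [-0.7,1.1,0],"roll": -0.035,"hand": 0}
    - {"offset": [-0.7,1.1,10],"roll": -0.035,"hand": 0}
    - {"offset": [-0.7,1.1,20],"roll": -0.035,"hand": 0}
    - {"offset": [-0.7,1.1,30],"roll": -0.035,"hand": 0}
    - {"offset": [-0.7,1.1,38],"roll": -0.035,"hand": 0}
    - {"offset": [-0.7,1.1,42],"roll": -0.035,"hand": 0}
    - {"offset": [-0.7,1.1,45],"roll": -0.035,"hand": 0}
    - {"offset": [-0.7,1.1,48],"roll": -0.035,"hand": 0}
    - {"offset": [-0.7,1.1,50],"roll": -0.035,"hand": 0}
    - {"offset": [-0.7,1.1,52],"roll": -0.035,"hand": 0}
    - {"offset": [-0.7,1.1,52],"roll": -0.035,"hand": 0}

```text
clock: 13.67
tool_pos: [0.5085, 0.0603, 0.0348]
orientation: [-180.0, -0.1, -24.0]
force: [4.2, -3.0, -5.4]
opening: 0.0197
```

Emit:
jog_arm:
  motion:
    - {"offset": [0,0,2],"roll": 0,"hand": 0}
    - {"offset": [0,0,4],"roll": 0,"hand": 0}
    - {"offset": [0,0,6],"roll": 0,"hand": 0}
    - {"offset": [0,0,8],"roll": 0,"hand": 0}
    - {"offset": [0,0,9],"roll": 0,"hand": 0}
    - {"offset": [0,0,10],"roll": 0,"hand": 0}
    - {"offset": [0,0,10],"roll": 0,"hand": 0}

```text
clock: 14.25
tool_pos: [0.5086, 0.0603, 0.0248]
orientation: [-180.0, -0.1, -24.0]
force: [3.6, -4.4, -1.7]
opening: 0.02
```

Run:
```python
import numpy as np
cx,cy=75.5,-1.0
for t in(.04,.08,.12,.16,.2,.24,.28,.32): print(t,np.round((cx*(1-np.cos(t))+cy*np.sin(t),cy*(1-np.cos(t))-cx*np.sin(t)),1), "neg",np.round((cx*(1-np.cos(t))-cy*np.sin(t),cy*(1-np.cos(t))+cx*np.sin(t)),1))
```

```text
0.04 [ 0. -3.] neg [0.1 3. ]
0.08 [ 0.2 -6. ] neg [0.3 6. ]
0.12 [ 0.4 -9. ] neg [0.7 9. ]
0.16 [  0.8 -12. ] neg [ 1.1 12. ]
0.2 [  1.3 -15. ] neg [ 1.7 15. ]
0.24 [  1.9 -18. ] neg [ 2.4 17.9]
0.28 [  2.7 -20.9] neg [ 3.2 20.8]
0.32 [  3.5 -23.8] neg [ 4.1 23.7]
```

Emit:
jog_arm:
  motion:
    - {"offset": [0.4,0,1],"roll": 0,"hand": 0}
    - {"offset": [0.4,0,1],"roll": 0,"hand": 0}
    - {"offset": [0.4,0,1],"roll": 0,"hand": 0}

```text
clock: 14.5
tool_pos: [0.5085, 0.0602, 0.0238]
orientation: [-180.0, -0.0, -24.0]
force: [2.8, -1.9, 0.7]
opening: 0.0196
```

```bash
python3 -c "
from h import *
o=ctrl.get_obs();print(o['tool_pos'],o['force'],o['moment'],o['joint_pos'])"
```

```text
[0.50852061 0.06023232 0.02384285] [ 2.83657888 -1.85400625  0.73211003] [-1.16375545 -0.9561927  -0.11509835] [ 2.87616958e+01  1.67026949e+01 -3.27306655e+01  1.81965223e-02
 -4.05203858e+01  3.72390381e+01]
```

Emit:
jog_arm:
  motion:
    - {"offset": [0,-3,0],"roll": 0.04,"hand": 0}
    - {"offset": [0.2,-6,0],"roll": 0.08,"hand": 0}
    - {"offset": [0.4,-9,0],"roll": 0.12,"hand": 0}
    - {"offset": [0.8,-12,0],"roll": 0.16,"hand": 0}
    - {"offset": [1.3,-15,0],"roll": 0.2,"hand": 0}
    - {"offset": [1.3,-15,0],"roll": 0.2,"hand": 0}

```text
clock: 15.0
tool_pos: [0.5161, 0.0726, 0.0238]
orientation: [180.0, -0.1, -35.5]
force: [6.8, -10.3, 0.0]
opening: 0.0197
```

```bash
cat > st.py <<'E'
from h import *
T,o=pose(); F=T[:3,:3].T@o['force']; M=T[:3,:3].T@o['moment']
print(o['clock'],o['tool_pos'].round(4),o['orientation'].round(1),"Ftool",F.round(1),"Mtool",M.round(2),"nut torque~",round(-F[1]*-.0755*1+0,2), o['opening'])
# nut torque about axis from tool force (reaction): force on tool at lever c
c=np.array([.0755,-.001]); print("tau about nut axis (z_tool) of external load:",round(M[2]+(-c[0]*F[1]+c[1]*F[0]),2), o['joint_pos'].round(0))
E
python3 st.py
```

```text
15.0 [0.5161 0.0726 0.0238] [ 1.80e+02 -1.00e-01 -3.55e+01] Ftool [11.5  4.4  0. ] Mtool [-1.66  4.09 -0.  ] nut torque~ 0.33 0.019726891923725925
tau about nut axis (z_tool) of external load: -0.35 [ 30.  17. -32.   0. -41.  25.]
```

Emit:
jog_arm:
  motion:
    - {"offset": [1,-1,0],"roll": 0.0,"hand": 0}
    - {"offset": [1.5,-3,0],"roll": 0.04,"hand": 0}
    - {"offset": [1.7,-6,0],"roll": 0.08,"hand": 0}
    - {"offset": [1.9,-8.3,0],"roll": 0.11,"hand": 0}
    - {"offset": [1.9,-8.3,0],"roll": 0.11,"hand": 0}

```text
clock: 15.42
tool_pos: [0.5212, 0.0786, 0.0235]
orientation: [179.9, 0.0, -41.8]
force: [-0.3, -4.2, 2.8]
opening: 0.0196
```

```bash
python3 st.py
```

```text
15.4167 [0.5212 0.0786 0.0235] [179.9   0.  -41.8] Ftool [ 2.6  3.3 -2.8] Mtool [-1.12  1.16 -0.15] nut torque~ 0.25 0.019575408860420165
tau about nut axis (z_tool) of external load: -0.4 [ 30.  18. -31.   0. -41.  18.]
```

```bash
cat > arc.py <<'E'
import numpy as np,sys
cx,cy=75.5,-1.0
for t in np.arange(*map(float,sys.argv[1:4])):
    print(round(t,2),np.round((cx*(1-np.cos(t))+cy*np.sin(t),cy*(1-np.cos(t))-cx*np.sin(t)),1).tolist())
E
python3 arc.py -0.1 -1.31 -0.1; python3 arc.py .1 1.21 .1
```

```text
-0.1 [0.5, 7.5]
-0.2 [1.7, 15.0]
-0.3 [3.7, 22.3]
-0.4 [6.3, 29.3]
-0.5 [9.7, 36.1]
-0.6 [13.8, 42.5]
-0.7 [18.4, 48.4]
-0.8 [23.6, 53.9]
-0.9 [29.4, 58.8]
-1.0 [35.5, 63.1]
-1.1 [42.1, 66.7]
-1.2 [49.1, 69.7]
-1.3 [56.3, 72.0]
0.1 [0.3, -7.5]
0.2 [1.3, -15.0]
0.3 [3.1, -22.4]
0.4 [5.6, -29.5]
0.5 [8.8, -36.3]
0.6 [12.6, -42.8]
0.7 [17.1, -48.9]
0.8 [22.2, -54.5]
0.9 [27.8, -59.5]
1.0 [33.9, -64.0]
1.1 [40.4, -67.8]
1.2 [47.2, -71.0]
```

Emit:
jog_arm:
  motion:
    - {"offset": [0.5,7.5,0],"roll": -0.1,"hand": 0}
    - {"offset": [1.7,15,0],"roll": -0.2,"hand": 0}
    - {"offset": [3.7,22.3,0],"roll": -0.3,"hand": 0}
    - {"offset": [6.3,29.3,0],"roll": -0.4,"hand": 0}
    - {"offset": [9.7,36.1,0],"roll": -0.5,"hand": 0}
    - {"offset": [13.8,42.5,0],"roll": -0.6,"hand": 0}
    - {"offset": [18.4,48.4,0],"roll": -0.7,"hand": 0}
    - {"offset": [18.4,48.4,0],"roll": -0.7,"hand": 0}

```text
clock: 16.08
tool_pos: [0.5025, 0.0301, 0.0235]
orientation: [-180.0, 0.0, -1.4]
force: [-3.4, 2.8, 1.1]
opening: 0.0196
```

```bash
python3 st.py
```

```text
16.0833 [0.5025 0.0301 0.0235] [-180.     0.    -1.4] Ftool [-3.5 -2.7 -1.1] Mtool [ 0.91 -0.95 -0.21] nut torque~ -0.21 0.019630453899304234
tau about nut axis (z_tool) of external load: -0.01 [ 26.  16. -34.  -0. -40.  63.]
```

Emit:
jog_arm:
  motion:
    - {"offset": [0,7.5,0],"roll": -0.1,"hand": 0}
    - {"offset": [1.2,15,0],"roll": -0.2,"hand": 0}
    - {"offset": [3.2,22.3,0],"roll": -0.3,"hand": 0}
    - {"offset": [5.8,29.3,0],"roll": -0.4,"hand": 0}
    - {"offset": [9.2,36.1,0],"roll": -0.5,"hand": 0}
    - {"offset": [10.2,37.8,0],"roll": -0.53,"hand": 0}
    - {"offset": [10.2,37.8,0],"roll": -0.53,"hand": 0}

```text
clock: 16.67
tool_pos: [0.5117, -0.0073, 0.0233]
orientation: [-180.0, 0.0, 28.6]
force: [-4.4, 2.4, 2.4]
opening: 0.02
```

```bash
python3 st.py
```

```text
16.6667 [ 0.5117 -0.0073  0.0233] [-180.     0.    28.6] Ftool [-2.7 -4.2 -2.4] Mtool [ 1.25 -0.6  -0.23] nut torque~ -0.32 0.02002316933683863
tau about nut axis (z_tool) of external load: 0.09 [ 21.  17. -33.  -0. -41.  97.]
```

Emit:
jog_arm:
  motion:
    - {"offset": [0.3,-7.5,0],"roll": 0.1,"hand": 0}
    - {"offset": [1.3,-15,0],"roll": 0.2,"hand": 0}
    - {"offset": [3.1,-22.4,0],"roll": 0.3,"hand": 0}
    - {"offset": [5.6,-29.5,0],"roll": 0.4,"hand": 0}
    - {"offset": [8.8,-36.3,0],"roll": 0.5,"hand": 0}
    - {"offset": [12.6,-42.8,0],"roll": 0.6,"hand": 0}
    - {"offset": [17.1,-48.9,0],"roll": 0.7,"hand": 0}
    - {"offset": [22.2,-54.5,0],"roll": 0.8,"hand": 0}
    - {"offset": [22.2,-54.5,0],"roll": 0.8,"hand": 0}

```text
clock: 17.42
tool_pos: [0.5057, 0.0516, 0.0235]
orientation: [180.0, -0.0, -17.5]
force: [1.0, -5.4, 0.4]
opening: 0.0197
```

```bash
python3 st.py
```

```text
17.4167 [0.5057 0.0516 0.0235] [180.   -0.  -17.5] Ftool [ 2.6  4.9 -0.4] Mtool [-1.89  1.44  0.09] nut torque~ 0.37 0.019671274536243732
tau about nut axis (z_tool) of external load: -0.28 [ 28.  16. -33.   0. -40.  44.]
```

Emit:
jog_arm:
  motion:
    - {"offset": [0,-4,0],"roll": 0.05,"hand": 0}
    - {"offset": [0.3,-7.5,0],"roll": 0.1,"hand": 0}
    - {"offset": [0.7,-11.2,0],"roll": 0.15,"hand": 0}
    - {"offset": [0.7,-11.2,0],"roll": 0.15,"hand": 0}

```text
clock: 17.75
tool_pos: [0.5097, 0.0614, 0.0235]
orientation: [180.0, -0.0, -25.8]
force: [0.9, -4.9, 0.3]
opening: 0.0198
```

```bash
python3 st.py
```

```text
17.75 [0.5097 0.0614 0.0235] [180.   -0.  -25.8] Ftool [ 3.   4.  -0.3] Mtool [-1.38  1.45 -0.09] nut torque~ 0.3 0.01984806475852501
tau about nut axis (z_tool) of external load: -0.39 [ 29.  17. -33.   0. -41.  35.]
```

Emit:
jog_arm:
  motion:
    - {"offset": [0,-3,0],"roll": 0.04,"hand": 0}
    - {"offset": [0.2,-6,0],"roll": 0.08,"hand": 0}
    - {"offset": [0.2,-6,0],"roll": 0.08,"hand": 0}

```text
clock: 18.0
tool_pos: [0.5124, 0.0665, 0.0235]
orientation: [180.0, -0.0, -30.3]
force: [1.5, -4.7, 0.2]
opening: 0.0201
```

```bash
python3 st.py
```

```text
18.0 [0.5124 0.0665 0.0235] [180.   -0.  -30.3] Ftool [ 3.6  3.3 -0.2] Mtool [-1.37  1.74 -0.08] nut torque~ 0.25 0.020081674328009055
tau about nut axis (z_tool) of external load: -0.33 [ 29.  17. -32.   0. -41.  31.]
```

Emit:
jog_arm:
  motion:
    - {"offset": [0,-3,0],"roll": 0.04,"hand": 0}
    - {"offset": [0.2,-6,0],"roll": 0.08,"hand": 0}
    - {"offset": [0.4,-7.5,0],"roll": 0.1,"hand": 0}
    - {"offset": [0.4,-7.5,0],"roll": 0.1,"hand": 0}

```text
clock: 18.33
tool_pos: [0.5163, 0.0727, 0.0235]
orientation: [180.0, 0.0, -35.9]
force: [2.3, -4.9, -0.2]
opening: 0.0202
```

```bash
python3 st.py
```

```text
18.3333 [0.5163 0.0727 0.0235] [180.    0.  -35.9] Ftool [4.7 2.6 0.2] Mtool [-1.33  1.76 -0.09] nut torque~ 0.2 0.02024144321070518
tau about nut axis (z_tool) of external load: -0.29 [ 30.  18. -32.   0. -41.  24.]
```

Emit:
jog_arm:
  motion:
    - {"offset": [0,-3,0],"roll": 0.04,"hand": 0}
    - {"offset": [0.2,-6,0],"roll": 0.08,"hand": 0}
    - {"offset": [0.4,-7.5,0],"roll": 0.1,"hand": 0}
    - {"offset": [0.4,-7.5,0],"roll": 0.1,"hand": 0}

```text
clock: 18.67
tool_pos: [0.521, 0.0785, 0.0234]
orientation: [180.0, 0.0, -41.7]
force: [1.8, -5.4, -0.0]
opening: 0.0195
```

```bash
python3 st.py
```

```text
18.6667 [0.521  0.0785 0.0234] [180.    0.  -41.7] Ftool [4.9 2.9 0. ] Mtool [-1.23  1.91 -0.13] nut torque~ 0.22 0.019518887534295183
tau about nut axis (z_tool) of external load: -0.35 [ 30.  18. -31.   0. -41.  18.]
```

Emit:
jog_arm:
  motion:
    - {"offset": [0.5,7.5,0],"roll": -0.1,"hand": 0}
    - {"offset": [1.7,15,0],"roll": -0.2,"hand": 0}
    - {"offset": [3.7,22.3,0],"roll": -0.3,"hand": 0}
    - {"offset": [6.3,29.3,0],"roll": -0.4,"hand": 0}
    - {"offset": [9.7,36.1,0],"roll": -0.5,"hand": 0}
    - {"offset": [13.8,42.5,0],"roll": -0.6,"hand": 0}
    - {"offset": [18.2,48.4,0],"roll": -0.7,"hand": 0}
    - {"offset": [23.2,53.9,0],"roll": -0.8,"hand": 0}
    - {"offset": [28.9,58.8,0],"roll": -0.9,"hand": 0}
    - {"offset": [35,63.1,0],"roll": -1.0,"hand": 0}
    - {"offset": [41.6,66.7,0],"roll": -1.1,"hand": 0}
    - {"offset": [48.6,69.7,0],"roll": -1.2,"hand": 0}
    - {"offset": [50.3,70.3,0],"roll": -1.23,"hand": 0}
    - {"offset": [50.3,70.3,0],"roll": -1.23,"hand": 0}

```text
clock: 19.83
tool_pos: [0.5116, -0.0071, 0.0234]
orientation: [-180.0, -0.0, 28.9]
force: [-1.8, 0.2, 1.4]
opening: 0.02
```

```bash
python3 st.py
```

```text
19.8333 [ 0.5116 -0.0071  0.0234] [-180.    -0.    28.9] Ftool [-1.5 -1.  -1.4] Mtool [-0.04 -0.55  0.07] nut torque~ -0.08 0.019970236551267295
tau about nut axis (z_tool) of external load: 0.15 [ 21.  17. -33.  -0. -41.  98.]
```

Emit:
jog_arm:
  motion:
    - {"offset": [0.3,-7.5,0],"roll": 0.1,"hand": 0}
    - {"offset": [1.3,-15,0],"roll": 0.2,"hand": 0}
    - {"offset": [1.3,-15,0],"roll": 0.2,"hand": 0}

```text
clock: 20.08
tool_pos: [0.5057, 0.0077, 0.0236]
orientation: [-180.0, -0.0, 17.0]
force: [1.0, -1.7, 0.1]
opening: 0.0199
```

```bash
python3 st.py
```

```text
20.0833 [0.5057 0.0077 0.0236] [-180.   -0.   17.] Ftool [ 0.4  1.9 -0.1] Mtool [-0.65 -0.05  0.07] nut torque~ 0.14 0.019887964264876486
tau about nut axis (z_tool) of external load: -0.07 [ 23.  16. -33.  -0. -40.  84.]
```

Emit:
jog_arm:
  motion:
    - {"offset": [0,-3.8,0],"roll": 0.05,"hand": 0}
    - {"offset": [0.3,-7.5,0],"roll": 0.1,"hand": 0}
    - {"offset": [0.3,-7.5,0],"roll": 0.1,"hand": 0}

```text
clock: 20.33
tool_pos: [0.5041, 0.0145, 0.0236]
orientation: [-180.0, -0.0, 11.6]
force: [-0.8, -1.3, 0.1]
opening: 0.02
```

```bash
python3 st.py
```

```text
20.3333 [0.5041 0.0145 0.0236] [-180.    -0.    11.6] Ftool [-1.1  1.1 -0.1] Mtool [-0.53  0.15  0.17] nut torque~ 0.08 0.019972709604452445
tau about nut axis (z_tool) of external load: 0.09 [ 24.  16. -34.  -0. -40.  78.]
```

Emit:
jog_arm:
  motion:
    - {"offset": [0,-3.8,0],"roll": 0.05,"hand": 0}
    - {"offset": [0.3,-7.5,0],"roll": 0.1,"hand": 0}
    - {"offset": [0.3,-7.5,0],"roll": 0.1,"hand": 0}

```text
clock: 20.58
tool_pos: [0.5027, 0.0214, 0.0236]
orientation: [180.0, 0.0, 5.9]
force: [0.0, -3.0, 0.7]
opening: 0.02
```

```bash
python3 st.py
```

```text
20.5833 [0.5027 0.0214 0.0236] [180.    0.    5.9] Ftool [-0.3  3.  -0.7] Mtool [-1.4   0.16  0.06] nut torque~ 0.22 0.019953521739801125
tau about nut axis (z_tool) of external load: -0.16 [ 25.  16. -34.   0. -40.  71.]
```

Emit:
jog_arm:
  motion:
    - {"offset": [0,-3.8,0],"roll": 0.05,"hand": 0}
    - {"offset": [0.3,-7.5,0],"roll": 0.1,"hand": 0}
    - {"offset": [0.3,-7.5,0],"roll": 0.1,"hand": 0}

```text
clock: 20.83
tool_pos: [0.5023, 0.0287, 0.0236]
orientation: [180.0, 0.0, 0.2]
force: [0.3, -4.7, 1.0]
opening: 0.02
```

```bash
python3 st.py
```

```text
20.8333 [0.5023 0.0287 0.0236] [180.    0.    0.2] Ftool [ 0.3  4.7 -1. ] Mtool [-1.72  0.5   0.06] nut torque~ 0.36 0.020049377530740986
tau about nut axis (z_tool) of external load: -0.3 [ 26.  16. -34.   0. -40.  65.]
```

Emit:
jog_arm:
  motion:
    - {"offset": [0,-3.8,0],"roll": 0.05,"hand": 0}
    - {"offset": [0.3,-7,0],"roll": 0.09,"hand": 0}
    - {"offset": [0.3,-7,0],"roll": 0.09,"hand": 0}

```text
clock: 21.08
tool_pos: [0.5026, 0.0355, 0.0236]
orientation: [180.0, 0.0, -4.9]
force: [1.4, -6.3, 0.2]
opening: 0.0197
```

```bash
python3 st.py
```

```text
21.0833 [0.5026 0.0355 0.0236] [180.    0.   -4.9] Ftool [ 1.9  6.1 -0.2] Mtool [-2.07  0.84  0.05] nut torque~ 0.46 0.019714030088044246
tau about nut axis (z_tool) of external load: -0.41 [ 26.  16. -34.   0. -40.  59.]
```

Emit:
jog_arm:
  motion:
    - {"offset": [0.1,-3,0],"roll": 0.04,"hand": 0}
    - {"offset": [0.2,-4.5,0],"roll": 0.06,"hand": 0}
    - {"offset": [0.2,-4.5,0],"roll": 0.06,"hand": 0}

```text
clock: 21.33
tool_pos: [0.5031, 0.0398, 0.0236]
orientation: [180.0, 0.0, -8.3]
force: [0.6, -5.1, 1.0]
opening: 0.0194
```

```bash
python3 st.py
```

```text
21.3333 [0.5031 0.0398 0.0236] [180.    0.   -8.3] Ftool [ 1.4  5.  -1. ] Mtool [-2.    0.82  0.05] nut torque~ 0.38 0.019370816978621863
tau about nut axis (z_tool) of external load: -0.33 [ 27.  16. -34.   0. -40.  55.]
```

Still running. Continuing.

Emit:
jog_arm:
  motion:
    - {"offset": [0,-3.8,0],"roll": 0.05,"hand": 0}
    - {"offset": [0.3,-6,0],"roll": 0.08,"hand": 0}
    - {"offset": [0.3,-6,0],"roll": 0.08,"hand": 0}

```text
clock: 21.58
tool_pos: [0.5042, 0.0458, 0.0235]
orientation: [180.0, 0.0, -12.9]
force: [0.9, -5.3, 1.1]
opening: 0.0196
```

```bash
python3 st.py
```

```text
21.5833 [0.5042 0.0458 0.0235] [180.    0.  -12.9] Ftool [ 2.1  5.  -1.1] Mtool [-1.99  0.9   0.04] nut torque~ 0.38 0.019596686446759267
tau about nut axis (z_tool) of external load: -0.34 [ 27.  16. -33.   0. -40.  50.]
```

Emit:
jog_arm:
  motion:
    - {"offset": [0,-3.8,0],"roll": 0.05,"hand": 0}
    - {"offset": [0.3,-7.5,0],"roll": 0.1,"hand": 0}
    - {"offset": [0.3,-7.5,0],"roll": 0.1,"hand": 0}

```text
clock: 21.83
tool_pos: [0.5062, 0.0531, 0.0235]
orientation: [180.0, 0.0, -18.7]
force: [1.0, -6.6, 0.6]
opening: 0.0199
```

```bash
python3 st.py
```

```text
21.8333 [0.5062 0.0531 0.0235] [180.    0.  -18.7] Ftool [ 3.   6.  -0.6] Mtool [-2.03  1.32  0.08] nut torque~ 0.45 0.019933984234988794
tau about nut axis (z_tool) of external load: -0.37 [ 28.  17. -33.   0. -40.  43.]
```

Emit:
jog_arm:
  motion:
    - {"offset": [0,-3.8,0],"roll": 0.05,"hand": 0}
    - {"offset": [0.3,-7.5,0],"roll": 0.1,"hand": 0}
    - {"offset": [0.3,-7.5,0],"roll": 0.1,"hand": 0}

```text
clock: 22.08
tool_pos: [0.509, 0.0601, 0.0235]
orientation: [180.0, 0.0, -24.4]
force: [1.1, -6.5, -0.0]
opening: 0.0197
```

```bash
python3 st.py
```

```text
22.0833 [0.509  0.0601 0.0235] [180.    0.  -24.4] Ftool [3.7 5.5 0. ] Mtool [-2.02  1.68  0.06] nut torque~ 0.41 0.01973702879168568
tau about nut axis (z_tool) of external load: -0.36 [ 29.  17. -33.   0. -41.  37.]
```

Emit:
jog_arm:
  motion:
    - {"offset": [0,-3.8,0],"roll": 0.05,"hand": 0}
    - {"offset": [0.3,-7.5,0],"roll": 0.1,"hand": 0}
    - {"offset": [0.3,-7.5,0],"roll": 0.1,"hand": 0}

```text
clock: 22.33
tool_pos: [0.5123, 0.0666, 0.0235]
orientation: [179.9, 0.0, -30.1]
force: [0.7, -7.2, 0.3]
opening: 0.0197
```

```bash
python3 st.py
```

```text
22.3333 [0.5123 0.0666 0.0235] [179.9   0.  -30.1] Ftool [ 4.2  5.9 -0.3] Mtool [-2.04  2.05 -0.1 ] nut torque~ 0.45 0.01967409268948396
tau about nut axis (z_tool) of external load: -0.55 [ 29.  17. -32.   0. -41.  31.]
```

Emit:
jog_arm:
  motion:
    - {"offset": [0.1,-3,0],"roll": 0.04,"hand": 0}
    - {"offset": [0.2,-4.5,0],"roll": 0.06,"hand": 0}
    - {"offset": [0.2,-4.5,0],"roll": 0.06,"hand": 0}

```text
clock: 22.58
tool_pos: [0.5143, 0.0699, 0.0234]
orientation: [179.9, 0.0, -33.4]
force: [1.3, -7.5, 2.3]
opening: 0.0195
```

```bash
python3 st.py
```

```text
22.5833 [0.5143 0.0699 0.0234] [179.9   0.  -33.4] Ftool [ 5.2  5.6 -2.3] Mtool [-2.3   2.12 -0.27] nut torque~ 0.42 0.019509739447843837
tau about nut axis (z_tool) of external load: -0.7 [ 29.  17. -32.   0. -41.  27.]
```

Emit:
jog_arm:
  motion:
    - {"offset": [0.1,-1.5,0],"roll": 0.02,"hand": 0}
    - {"offset": [0.1,-3,0],"roll": 0.04,"hand": 0}
    - {"offset": [0.1,-3,0],"roll": 0.04,"hand": 0}

```text
clock: 22.83
tool_pos: [0.5158, 0.0721, 0.0233]
orientation: [179.9, 0.0, -35.7]
force: [-0.1, -8.6, 2.2]
opening: 0.0198
```

```bash
python3 st.py
```

```text
22.8333 [0.5158 0.0721 0.0233] [179.9   0.  -35.7] Ftool [ 5.   7.1 -2.2] Mtool [-2.36  2.06 -0.46] nut torque~ 0.53 0.01978000590763409
tau about nut axis (z_tool) of external load: -1.0 [ 30.  18. -32.   0. -41.  25.]
```

The torque is rising steadily (0.36, 0.55, 0.70, 1.0 N m), so the nut has bitten. I'll hold briefly and re-read.

Emit:
jog_arm:
  motion:
    - {"offset": [0,-0.3,0],"roll": 0.004,"hand": 0}
    - {"offset": [0,-0.3,0],"roll": 0.004,"hand": 0}
    - {"offset": [0,-0.3,0],"roll": 0.004,"hand": 0}

```text
clock: 23.08
tool_pos: [0.5159, 0.0723, 0.0234]
orientation: [179.9, 0.0, -35.9]
force: [-0.5, -9.0, 1.1]
opening: 0.0197
```

```bash
python3 st.py
```

```text
23.0833 [0.5159 0.0723 0.0234] [179.9   0.  -35.9] Ftool [ 4.9  7.6 -1.1] Mtool [-2.36  1.98 -0.37] nut torque~ 0.58 0.01971110375133805
tau about nut axis (z_tool) of external load: -0.95 [ 30.  18. -32.   0. -41.  24.]
```

The nut is tight at about 1 N m. Now I relieve the load and lift off.

Emit:
jog_arm:
  motion:
    - {"offset": [0.3,3.8,0],"roll": -0.05,"hand": 0}
    - {"offset": [0.8,7.5,0],"roll": -0.1,"hand": 0}
    - {"offset": [1.6,12,0],"roll": -0.16,"hand": 0}
    - {"offset": [1.6,12,0],"roll": -0.16,"hand": 0}
    - {"offset": [1.6,12,-3],"roll": -0.16,"hand": 0}
    - {"offset": [1.6,12,-6],"roll": -0.16,"hand": 0}
    - {"offset": [1.6,12,-9],"roll": -0.16,"hand": 0}
    - {"offset": [1.6,12,-9],"roll": -0.16,"hand": 0}

```text
clock: 23.75
tool_pos: [0.5111, 0.0628, 0.0325]
orientation: [180.0, 0.0, -27.1]
force: [3.7, -6.2, -8.3]
opening: 0.0197
```

```bash
python3 st.py
```

```text
23.75 [0.5111 0.0628 0.0325] [180.    0.  -27.1] Ftool [6.1 3.9 8.3] Mtool [-1.26  2.09  0.03] nut torque~ 0.29 0.01965063850625371
tau about nut axis (z_tool) of external load: -0.27 [ 29.  16. -32.   0. -42.  34.]
```

Emit:
jog_arm:
  motion:
    - {"offset": [1,1.5,-2],"roll": -0.02,"hand": 0}
    - {"offset": [1,1.5,-4],"roll": -0.02,"hand": 0}
    - {"offset": [1,1.5,-7],"roll": -0.02,"hand": 0}
    - {"offset": [1,1.5,-11],"roll": -0.02,"hand": 0}
    - {"offset": [1,1.5,-16],"roll": -0.02,"hand": 0}
    - {"offset": [1,1.5,-25],"roll": -0.02,"hand": 0}
    - {"offset": [1,1.5,-40],"roll": -0.02,"hand": 0}
    - {"offset": [1,1.5,-60],"roll": -0.02,"hand": 0}
    - {"offset": [1,1.5,-75],"roll": -0.02,"hand": 0}
    - {"offset": [1,1.5,-75],"roll": -0.02,"hand": 0}
    - {"offset": [1,1.5,-75],"roll": -0.02,"hand": 0}

```text
clock: 24.67
tool_pos: [0.5115, 0.062, 0.1082]
orientation: [-179.9, -0.0, -25.9]
force: [0.2, 0.1, -4.3]
opening: 0.0196
```

```bash
python3 st.py
python3 - <<'E'
from ringtool import *
s=snap("wrist","w9.png"); u,e=ringfit(s,(250,30,392,200)); print(u,e[1]); cv2.imwrite("pics/w9c.png",s["img"][:,:,::-1])
m=cv2.inRange(cv2.cvtColor(s["img"],cv2.COLOR_RGB2HSV),(3,150,60),(20,255,255)); m[:180]=0;m[300:]=0;m[:,:290]=0;m[:,350:]=0;ys,xs=np.nonzero(m)
print([(r,xs[ys==r].min(),xs[ys==r].max()) for r in range(ys.min(),ys.max(),12) if (ys==r).any()])
E
```

```text
24.6667 [0.5115 0.062  0.1082] [-179.9   -0.   -25.9] Ftool [ 0.1 -0.2  4.3] Mtool [-0.07 -0.15  0.01] nut torque~ -0.01 0.019622361679964347
tau about nut axis (z_tool) of external load: 0.02 [ 29.  11. -27.  -0. -52.  35.]
[319.37432861  71.22126389] (90.47236633300781, 145.71432495117188)
[(180, np.int64(290), np.int64(290)), (228, np.int64(306), np.int64(335)), (240, np.int64(303), np.int64(337)), (252, np.int64(303), np.int64(337)), (264, np.int64(303), np.int64(337)), (276, np.int64(303), np.int64(337))]
```

Emit:
jog_arm:
  motion:
    - {"offset": [7,18,0],"roll": -0.03,"hand": 0}
    - {"offset": [17,43,0],"roll": -0.06,"hand": 0}
    - {"offset": [28,72,0],"roll": -0.1,"hand": 0}
    - {"offset": [40,102,0],"roll": -0.14,"hand": 0}
    - {"offset": [51,132,0],"roll": -0.18,"hand": 0}
    - {"offset": [63,162,0],"roll": -0.22,"hand": 0}
    - {"offset": [75,192,0],"roll": -0.26,"hand": 0}
    - {"offset": [86,222,0],"roll": -0.3,"hand": 0}
    - {"offset": [98,252,0],"roll": -0.34,"hand": 0}
    - {"offset": [110,282,0],"roll": -0.38,"hand": 0}
    - {"offset": [121,310,0],"roll": -0.42,"hand": 0}
    - {"offset": [130,332,0],"roll": -0.45,"hand": 0}
    - {"offset": [134,343,0],"roll": -0.463,"hand": 0}
    - {"offset": [134,343,30],"roll": -0.463,"hand": 0}
    - {"offset": [134,343,60],"roll": -0.463,"hand": 0}
    - {"offset": [134,343,85],"roll": -0.463,"hand": 0}
    - {"offset": [134,343,100],"roll": -0.463,"hand": 0}
    - {"offset": [134,343,105],"roll": -0.463,"hand": 0}
    - {"offset": [134,343,105],"roll": -0.463,"hand": 0}
    - {"offset": [134,343,105],"roll": -0.463,"hand": 0}

```text
clock: 26.38
tool_pos: [0.4817, -0.3058, 0.0024]
orientation: [-180.0, 0.0, 0.6]
force: [0.6, 0.3, -4.5]
opening: 0.02
```

```bash
python3 st.py
```

```text
26.3833 [ 0.4817 -0.3058  0.0024] [-180.     0.     0.6] Ftool [ 0.6 -0.3  4.5] Mtool [-0.07 -0.06  0.03] nut torque~ -0.02 0.02003814829816977
tau about nut axis (z_tool) of external load: 0.05 [-13.  23. -26.   0. -41. 103.]
```

Emit:
jog_arm:
  motion:
    - {"offset": [0,0,2],"roll": 0,"hand": 0}
    - {"offset": [0,0,4],"roll": 0,"hand": 0}
    - {"offset": [0,0,6],"roll": 0,"hand": 0}
    - {"offset": [0,0,8],"roll": 0,"hand": 0}
    - {"offset": [0,0,9],"roll": 0,"hand": 0}
    - {"offset": [0,0,10],"roll": 0,"hand": 0}
    - {"offset": [0,0,11],"roll": 0,"hand": 0}
    - {"offset": [0,0,12],"roll": 0,"hand": 0}
    - {"offset": [0,0,12],"roll": 0,"hand": 0}

```text
clock: 27.13
tool_pos: [0.4816, -0.3059, -0.0095]
orientation: [180.0, 0.0, 0.6]
force: [-2.5, -0.4, 1.0]
opening: 0.0197
```

```bash
python3 st.py
```

```text
27.1333 [ 0.4816 -0.3059 -0.0095] [180.    0.    0.6] Ftool [-2.5  0.4 -1. ] Mtool [-0.18 -0.65  0.02] nut torque~ 0.03 0.019685808301404144
tau about nut axis (z_tool) of external load: -0.01 [-13.  24. -27.   0. -39. 103.]
```

Emit:
jog_arm:
  motion:
    - {"offset": [0,0,0.5],"roll": 0,"hand": 0}
    - {"offset": [0,0,1],"roll": 0,"hand": 0}
    - {"offset": [0,0,1],"roll": 0,"hand": 0}

```text
clock: 27.38
tool_pos: [0.4816, -0.3059, -0.0105]
orientation: [180.0, 0.0, 0.6]
force: [-2.7, -0.3, 1.6]
opening: 0.0196
```

Emit:
jog_arm:
  motion:
    - {"offset": [0,0,0],"roll": 0,"hand": 26}
    - {"offset": [0,0,0],"roll": 0,"hand": 40}
    - {"offset": [0,0,0],"roll": 0,"hand": 40}
    - {"offset": [0,0,0],"roll": 0,"hand": 40}
    - {"offset": [0,0,0],"roll": 0,"hand": 40}
    - {"offset": [0,0,0],"roll": 0,"hand": 40}
    - {"offset": [0,0,0],"roll": 0,"hand": 40}
    - {"offset": [0,0,0],"roll": 0,"hand": 40}
    - {"offset": [0,0,-10],"roll": 0,"hand": 40}
    - {"offset": [0,0,-30],"roll": 0,"hand": 40}
    - {"offset": [0,0,-70],"roll": 0,"hand": 40}
    - {"offset": [0,0,-110],"roll": 0,"hand": 40}
    - {"offset": [0,0,-150],"roll": 0,"hand": 40}
    - {"offset": [0,0,-190],"roll": 0,"hand": 40}
    - {"offset": [-20,0,-230],"roll": 0,"hand": 40}
    - {"offset": [-20,0,-230],"roll": 0,"hand": 40}
    - {"offset": [-20,0,-230],"roll": 0,"hand": 40}

```text
clock: 28.8
tool_pos: [0.4623, -0.3066, 0.2238]
orientation: [179.9, -0.4, 0.6]
force: [0.3, 0.5, -1.3]
opening: 0.04
```

```bash
python3 st.py
python3 - <<'E'
from h import *
s=snap("wrist","w10.png");b=snap("top","top2.png");a=snap("scene","scene3.png")
hsv=cv2.cvtColor(s["img"],cv2.COLOR_RGB2HSV); m=cv2.inRange(hsv,(3,150,60),(20,255,255)); m[:120]=0;m[245:]=0;m[:,:270]=0;m[:,380:]=0
ys,xs=np.nonzero(m); c=((xs.min()+xs.max())/2); P=onplane(s,[[c,ys.min()],[c,ys.max()]],.026); print("handle ends",P)
m=cv2.inRange(hsv,(0,0,150),(180,60,255));m[:, :270]=0;m[:,390:]=0;m[200:]=0
cs,_=cv2.findContours(m,cv2.RETR_EXTERNAL,cv2.CHAIN_APPROX_NONE);k=max(cs,key=cv2.contourArea)[:,0];k=k[k[:,1]<k[:,1].min()+.62*np.ptp(k[:,0])]
print("ring",onplane(s,[cv2.fitEllipse(k.astype(np.float32))[0]],.022))
for f,n in(("top0.png",b),("scene0.png",a)):
    d=cv2.absdiff(load(f)["img"],n["img"]).max(2); m=cv2.morphologyEx((d>45).astype(np.uint8),cv2.MORPH_OPEN,np.ones((3,3)))
    q=cv2.connectedComponentsWithStats(m)[2][1:]; print(f,[r.tolist() for r in q if r[4]>25])
A=cv2.resize(s["img"][0:240],(640,240));cv2.imwrite("pics/fin.png",np.vstack([A,b["img"][0:330]])[:,:,::-1])
E
```

```text
28.8 [ 0.4623 -0.3066  0.2238] [179.9  -0.4   0.6] Ftool [ 0.3 -0.5  1.3] Mtool [-0.05  0.03  0.01] nut torque~ -0.04 0.03995053143909312
tau about nut axis (z_tool) of external load: 0.04 [-13.   8. -13.   0. -68. 104.]
handle ends [[ 0.50244344 -0.30446653  0.026     ]
 [ 0.43355772 -0.30509048  0.026     ]]
ring [[ 0.55680262 -0.30359778  0.022     ]]
top0.png [[297, 96, 307, 304, 37423], [393, 105, 17, 8, 88], [334, 150, 11, 22, 210], [434, 199, 10, 28, 220], [323, 207, 13, 42, 165], [331, 251, 9, 6, 41], [0, 274, 59, 60, 1793], [87, 280, 188, 120, 7901], [297, 369, 54, 31, 1120]]
scene0.png [[153, 0, 155, 186, 8457], [214, 0, 62, 14, 744], [279, 0, 24, 16, 326], [318, 0, 11, 34, 228], [331, 0, 18, 37, 589], [554, 0, 52, 36, 1475], [295, 43, 13, 39, 417], [556, 43, 35, 31, 625], [523, 54, 25, 45, 578], [350, 75, 36, 17, 532], [596, 74, 5, 10, 40], [299, 87, 10, 15, 101], [570, 91, 10, 16, 73], [362, 105, 151, 64, 3197], [360, 122, 7, 7, 33], [148, 184, 51, 27, 1095], [217, 195, 8, 16, 95], [243, 197, 10, 20, 130]]
```

View pics/fin.png

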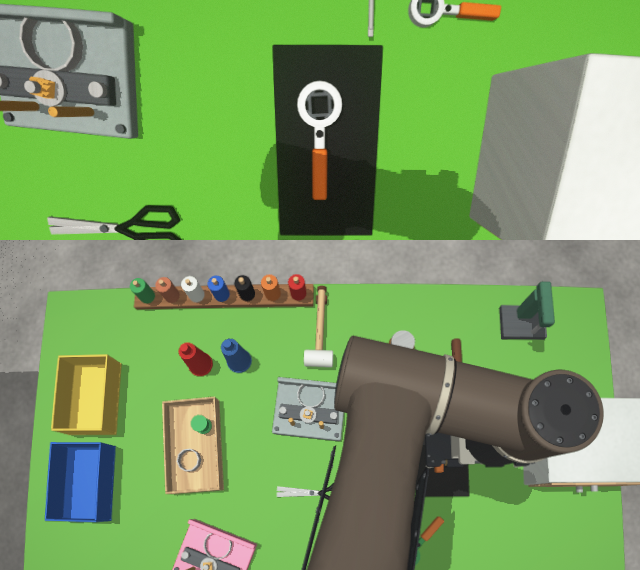

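The wrench is flat on the mat with its ring at (320,104) in the upper panel, back where it started. The bystanders in view sit where they were, and the gripper is clear. I'm handing in.

```bash
python3 -c "
from plant import order
print(order.close_job())"
```

```text
the job is handed in; nothing more can be done
None
```

The job is handed in at 28.8 s of robot time. The ring went fully down over the nut and the wrench stayed on through three driving swings. The nut bit and was held at an estimated 0.95–1.0 N m, then I lifted the wrench off and laid it back on the mat. No verdict was reported.

**Last checks**
- **Wrench:** it lies flat on the mat, ring at (0.557, -0.304) and handle centre near (0.468, -0.305), within about 1 mm of where it started. The last contact force reading before release was under 6 N.
- **Arm and bystanders:** the gripper is about 0.2 m above the bench and touching nothing. The bystanders in view look unmoved. In the last top view the arm hid the jar, the awl and part of the shears.
- **Nut torque:** this is worked out from wrist force and moment, not measured directly. It read about 0.35 N m while running, against 0.4 in the task text, so the true final value may be nearer 1.1.

**What failed or disagreed**
- **Missed grasps:** the first two grasps closed on air without moving the wrench. Both cameras put the fingertips about 20 mm behind the reported TCP, where the text says 11 mm ahead. I used the picture values after that, so reported TCP heights went slightly negative.
- **Forces:** there was a sideways force of up to about 12 N along the wrench during the swings, and slight rubbing as the ring came off the nut. Both were within limits.

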